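# End of shift: stow cutters and markers in the foam tool tray

## Task

End of shift: put the two box cutters and the two markers back in the foam tool tray, each flat on the floor of the pocket that is cut for it and lined in its colour, with blade or cap at the end where the lining shows it (the end farther from the robot), so that one look tells that every blade is safe and nothing is missing. Leave the pen and the handheld computer where they lie.

Things in the scene. Friction and masses are not known exactly. Their poses are not given: they have to be found in the camera images.
- red_cutter_mid (a point): box cutter with a red plastic handle, lying flat, 177 mm long overall, handle 154 x 27 x 17 mm (thumb button on top to 21 mm), bare blade 22 mm long at its -y end, 0.07 to 0.12 kg. The point is at its middle, 8.5 mm above its underside; y runs along the tool, away from the blade (the blade points to -y); z up. Take it across its width (x) at this point, from above
- yellow_cutter_mid (a point): box cutter with a yellow plastic handle, lying flat, 177 mm long overall, handle 154 x 27 x 17 mm (thumb button on top to 21 mm), bare blade 22 mm long at its -y end, 0.07 to 0.12 kg. The point is at its middle, 8.5 mm above its underside; y runs along the tool, away from the blade (the blade points to -y); z up. Take it across its width (x) at this point, from above
- red_marker_mid (a point): marker pen, white barrel with a red cap, lying flat, 138 x 19 x 19 mm, 0.016 to 0.026 kg. The point is at its middle, 9.5 mm above its underside; y runs along it, away from the cap (the cap is at the -y end); z up; it does not roll. Take it across its width (x) at this point, from above
- blue_marker_mid (a point): marker pen, white barrel with a blue cap, lying flat, 138 x 19 x 19 mm, 0.016 to 0.026 kg. The point is at its middle, 9.5 mm above its underside; y runs along it, away from the cap (the cap is at the -y end); z up; it does not roll. Take it across its width (x) at this point, from above
- foam_red_cutter_pocket (a point): pocket of the red box cutter: dark foam block 62x206 mm in the aluminium tray; pocket lined red, 37 mm wide, 16 deep, with an 18 mm wide grey blade slot at its -y end. Point: on the floor's centre line, 45 mm from the pocket's middle toward -y; y along, z up. Stowed tool: axes as here, middle 45 mm along +y. Foam tops 32 mm above bench, 63 mm pitch, any order
- foam_yellow_cutter_pocket (a point): pocket of the yellow box cutter: dark foam block 62x206 mm in the aluminium tray; pocket lined yellow, 37 mm wide, 16 deep, with an 18 mm wide grey blade slot at its -y end. Point: on the floor's centre line, 45 mm from the pocket's middle toward -y; y along, z up. Stowed tool: axes as here, middle 45 mm along +y. Foam tops 32 mm above bench, 63 mm pitch, any order
- foam_red_marker_pocket (a point): pocket of the red marker: dark foam block 62x206 mm in the aluminium tray; pocket 150x29 mm, 16 deep, lined red at its cap end (-y), white for the barrel. Point: on the floor's centre line, 45 mm from the pocket's middle toward -y; y along, z up. Stowed tool: axes as here, middle 45 mm along +y. Across the middle of all blocks runs an open finger channel, 72 mm long, 6 mm below the pocket floors
- foam_blue_marker_pocket (a point): pocket of the blue marker: dark foam block 62x206 mm in the aluminium tray; pocket 150x29 mm, 16 deep, lined blue at its cap end (-y), white for the barrel. Point: on the floor's centre line, 45 mm from the pocket's middle toward -y; y along, z up. Stowed tool: axes as here, middle 45 mm along +y. Across the middle of all blocks runs an open finger channel, 72 mm long, 6 mm below the pocket floors
- pen: bystander: slim black pen, 145 x 12 x 9 mm, lying on the bench near the robot; origin under its middle, y along it
- handheld: bystander: handheld computer with black face and lime-green edge, 174 x 86 x 24 mm, lying on the bench to the right; origin under its middle, x along it

How it is judged:
By the outcome, as a careful person would: the job done as asked, in the order asked, and still so for the second after the job is handed in, with the robot touching nothing.
It also fails if it takes over 102 s, if anything falls off the work surface, if the arm or the gripper's body presses on something with over 40 N, if the wrist force passes 120 N, or if a joint passes its speed limit or range.

## Robot

A 7-joint arm with a two-finger parallel gripper is mounted at the origin on a cart in front of the work surface, level with it; the furniture and walls round the work are solid. World frame = base frame: x ahead of the robot, y to its left, z up, the work surface at z = 0. Lengths are in m, angles in rad, forces in N, time in s.
With the tool pointing down it reaches from about 0.4 to 0.85 m from the base axis. Payload 4.5 kg.
Tool frame: the origin (TCP) lies midway between the tips of the shut fingers; the grasp point (between the pads) lies 19 mm behind it; z points along the fingers, y is the line along which they close (so a half turn about z gives the same grasp; the last joint's range is limited). The gripper opens to 88 mm and grips with 3 to 60 N. Pads are 18 mm wide; open, the fingers measure 123 mm over their backs; the gripper's body (75 mm by 187 mm) begins 45 mm behind the grasp point.
Start: joints at [1.139, 0.689, -0.195, 1.565, 0.157, 0.902, -0.215], TCP at [0.281, -0.558, 0.239] pointing down, gripper open.
Joint ranges: [-3.01, 3.01], [-0.46, 2.08], [-1.47, 1.51], [0.13, 2.56], [-1, 4.14], [0.04, 2.09], [-2.66, 2.66]. Speed limits (rad/s): [2.57, 2.57, 3.14, 3.14, 3.14, 3.14, 3.14].

## Interface

Orientations are given as a unit quaternion [x, y, z, w].
In Python, from plant import get_state, viewer, workorder gives the robot as it stands. The module is installed in compiled form; this text tells all that it offers.
- The arm moves only by the tool step_arm, never from a script. Its argument "motion" is a list of rows, each an object of numbers: "wx", "wy", "wz": the turn, a rotation vector about the tool's x, y, z each as a share of 180 degrees, from -1 to 1; "dx", "dy", "dz": the shift along the tool's x, y, z each as a share of 8 cm, from -1 to 1; "claw": the finger opening in mm, from 0 to 88.1. A call has 1 to 8 rows; each row is the pose to reach, as a shift and turn from the pose commanded when the call began, along the tool's axes at that moment, turning the shorter way round; what a row does not reach only later rows make up. A row lasts 1/10 s, in which the tool goes at most 50 mm and 8.59 degrees, less where a joint would pass 70% of its speed; a pose out of reach is approached as far as the arm can. A call with a number of a shift or a turn outside -1 to 1 is refused whole. A call with a gripper value outside its range is refused whole. The fingers move at their own pace and stop on an object; "force" is the grip in N (left out, the last holds). Time passes only in rows, so rows that repeat a pose let the fingers close. It gives the time, the measured TCP pose, the force, the opening and the grip force at its end, in the units of the state.
- get_state(): the state, without advancing time (a new reading comes with each control period).
- viewer.snapshot(name): name is "scene" or "top" or "wrist"; returns (picture, depth): 420x560x3 uint8, red, green, blue; 420x560 float32, m along the optical axis (not along the pixel's ray), 0 where there is no reading.
- viewer.calibration(name): a dict with "vfov" (degrees; the focal length in pixels is half the picture's height over the tangent of half this angle, whatever the lens; pixels are square), "cx", "cy" (the principal point, pixels), "dist_coeffs" ([k1, k2, p1, p2, k3] as OpenCV has them; the pictures are not rectified), "extrinsics" (4x4, takes a point from camera to world coordinates). Camera axes: x right, y down, z forward; pixel columns grow to the right and rows downward; lengths in m; the calibration is good to about 2 mm. A picture is of the moment at which its call begins: read the wrist's pose just before it. calibration takes no time and is no camera call; for the wrist camera it gives the pose at the moment of the call.
- workorder.finish_job(): hands the job in; it is judged then, once.
The state is a dict: "clock": time; "q": joint angles; "qd": joint speeds; "joint_torque": joint torques, N m; "tool_pos": TCP position; "eef_rot": TCP orientation; "contact_force": force on the tool from outside, world axes, zero at the start; "moment": the same for the moment, N m; "opening": opening from 0.0 (shut) to 1.0 (fully open); "finger_force": force on a finger pad.
Only numpy, scipy, OpenCV 4.12 (cv2) and the standard library are available. Lean on these libraries where they do the work, as an engineer would, in place of code of your own. Each camera call takes 0.05 s, during which the arm holds its last target. There are 200 camera calls.

## Working session

There is one attempt and no reset: what is moved stays moved. The work goes in short steps, Python scripts to look and compute and a tool call to move; the robot and the scene stay as the last step left them, time stands still between calls to the robot, and variables do not carry over. Pictures are saved under pics/ and viewed, at most 14 in all, crops included, and the job is handed in when it is done.

Besides the shell and the picture viewer there is one more tool, called as name([rows], argument=value, ...), one row to a line, values as JSON. step_arm: Moves the arm, as the interface text tells. Shift numbers are shares of 8 cm and turn numbers shares of 180 degrees, none past 1 either way. Its arguments: {"type":"object","properties":{"motion":{"type":"array","items":{"type":"object","properties":{"wx":{"type":"number","minimum":-1,"maximum":1},"wy":{"type":"number","minimum":-1,"maximum":1},"wz":{"type":"number","minimum":-1,"maximum":1},"dx":{"type":"number","minimum":-1,"maximum":1},"dy":{"type":"number","minimum":-1,"maximum":1},"dz":{"type":"number","minimum":-1,"maximum":1},"claw":{"type":"number"}}}},"force":{"type":"number"}},"required":["motion"]}

```bash
mkdir -p pics
cat > h.py <<'E'
import numpy as np, cv2
from plant import get_state, viewer, workorder
from scipy.spatial.transform import Rotation as R
def K(c):
    f=210/np.tan(np.radians(c['vfov'])/2); return np.array([[f,0,c['cx']],[0,f,c['cy']],[0,0,1]])
def snap(n,fn=None):
    c=viewer.calibration(n); p,d=viewer.snapshot(n)
    if fn: cv2.imwrite('pics/'+fn+'.png',p[:,:,::-1]); np.savez('pics/'+fn+'.npz',p=p,d=d,**{k:np.array(v) for k,v in c.items()})
    return p,d,c
def load(fn):
    z=np.load('pics/'+fn+'.npz'); return z['p'],z['d'],{k:z[k] for k in('vfov','cx','cy','dist_coeffs','extrinsics')}
def ray(c,u,v):
    q=cv2.undistortPoints(np.array([[[u,v]]],float),K(c),np.array(c['dist_coeffs'],float))[0,0]
    return np.array([q[0],q[1],1.])
def onz(c,u,v,z):
    E=np.array(c['extrinsics']); r=E[:3,:3]@ray(c,u,v); o=E[:3,3]; return o+r*(z-o[2])/r[2]
def bydepth(c,d,u,v):
    E=np.array(c['extrinsics']); return E[:3,:3]@(ray(c,u,v)*d[int(round(v)),int(round(u))])+E[:3,3]
def ortho(p,c,x0,x1,y0,y1,z,s=1000):
    # top-down rectified at plane z; rows: x decreasing downward (x1 top), cols: y decreasing to right
    X,Y=np.meshgrid(np.arange(x1,x0,-1/s),np.arange(y1,y0,-1/s),indexing='ij')
    P=np.stack([X,Y,np.full_like(X,z)],-1).reshape(-1,3)
    E=np.linalg.inv(np.array(c['extrinsics']))
    uv=cv2.projectPoints(P,cv2.Rodrigues(E[:3,:3])[0],E[:3,3],K(c),np.array(c['dist_coeffs'],float))[0].reshape(X.shape+(2,)).astype(np.float32)
    return cv2.remap(p,uv[...,0],uv[...,1],cv2.INTER_LINEAR)
def plan(x,y,z,yaw):
    """tool down, y-axis (closing) at angle yaw in world; prints tool-frame delta in shares from measured pose"""
    s=get_state(); R0=R.from_quat(s['eef_rot']); 
    d=R0.inv().apply(np.array([x,y,z])-s['tool_pos'])/.08
    best=None
    for k in(0,np.pi):
        a=yaw+k; yv=np.array([np.cos(a),np.sin(a),0]); zv=np.array([0,0,-1.]); xv=np.cross(yv,zv)
        w=(R0.inv()*R.from_matrix(np.stack([xv,yv,zv],1))).as_rotvec()/np.pi
        print('shift',d.round(3),'turn',w.round(4),'k',k)
E
python3 - <<'E'
from h import *
for n in('scene','top','wrist'):
    p,d,c=snap(n,n+'0'); print(n,c['vfov'],c['dist_coeffs'],np.array(c['extrinsics']).round(3).tolist())
s=get_state(); print({k:np.round(v,3) for k,v in s.items()})
E
```

```text
scene 42.489396302053116 [-0.14008915  0.          0.          0.          0.        ] [[0.756, -0.545, 0.363, -0.11], [-0.655, -0.641, 0.4, -0.73], [0.014, -0.54, -0.842, 1.437], [0.0, 0.0, 0.0, 1.0]]
top 42.386934666060384 [-0.11271339  0.          0.          0.          0.        ] [[-0.015, -0.993, 0.12, 0.35], [-1.0, 0.017, 0.014, -0.052], [-0.016, -0.119, -0.993, 1.385], [0.0, 0.0, 0.0, 1.0]]
wrist 67.98558212021722 [-0.03647103  0.          0.          0.          0.        ] [[0.448, -0.855, -0.261, 0.347], [-0.894, -0.43, -0.128, -0.523], [-0.002, 0.29, -0.957, 0.383], [0.0, 0.0, 0.0, 1.0]]
{'clock': np.float64(0.15), 'q': array([ 1.139,  0.69 , -0.195,  1.566,  0.157,  0.902, -0.215]), 'qd': array([-0.001, -0.001, -0.001, -0.002,  0.   ,  0.002, -0.001]), 'joint_torque': array([-1.0000e-03, -5.2786e+01, -1.2680e+00, -1.5358e+01, -5.2000e-02,
        4.0000e-03,  0.0000e+00]), 'tool_pos': array([ 0.28 , -0.558,  0.238]), 'eef_rot': array([ 0.973,  0.231, -0.   , -0.001]), 'contact_force': array([ 0.169,  0.643, -0.491]), 'moment': array([ 0.008, -0.002, -0.048]), 'finger_force': np.float64(0.0), 'opening': np.float64(0.998)}
```

View pics/top0.png

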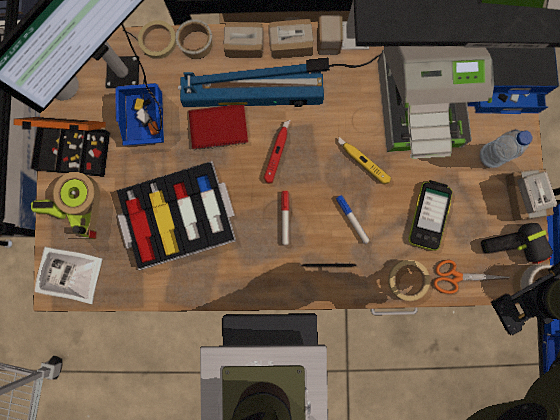

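View pics/scene0.png

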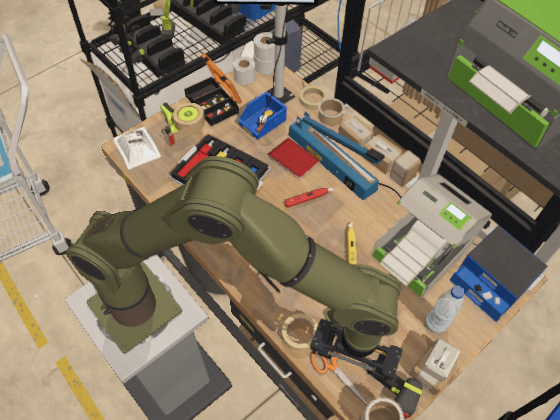

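The top view shows the tray at about (175,215), with pockets from left to right red cutter, yellow cutter, red marker and blue marker. The red cutter is at (277,150), the yellow cutter at (362,160), the red marker at (285,217) and the blue marker at (352,218). The caps and blades point away from the robot.

Run:
```python
from h import *
p,d,c=load('top0')
for n,u,v in(('tray',175,215),('rc',277,150)): print(n,bydepth(c,d,u,v))
a=ortho(p,c,.36,.66,.05,.41,.032,2200); cv2.imwrite('pics/tray1.png',a[:,:,::-1]); print(a.shape)
b=ortho(p,c,.36,.72,-.29,.07,.015,1650); cv2.imwrite('pics/tools1.png',b[:,:,::-1]); print(b.shape)
```

```text
tray [0.48391073 0.21929009 0.01057164]
rc [ 0.64607863 -0.04519573  0.02163231]
(661, 792, 3)
(594, 594, 3)
```

View pics/tray1.png

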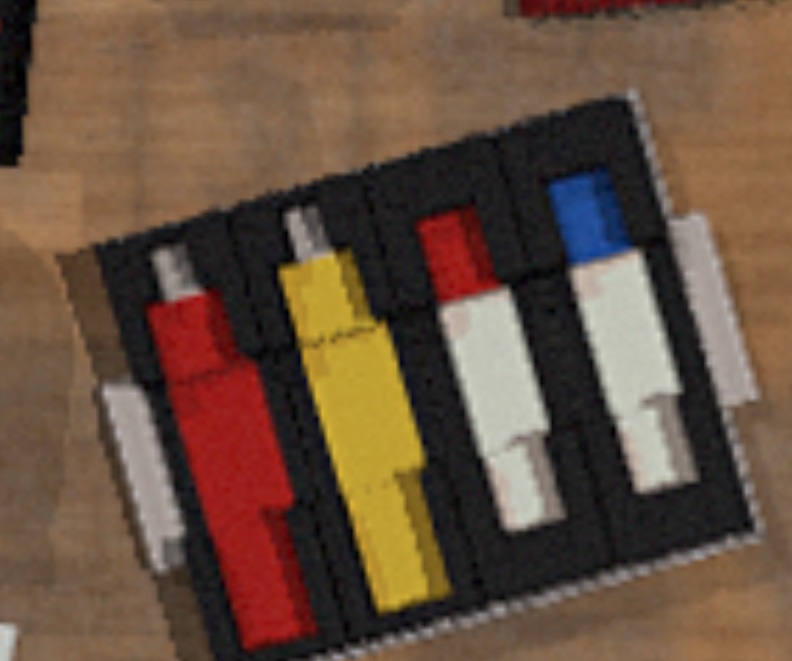

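View pics/tools1.png

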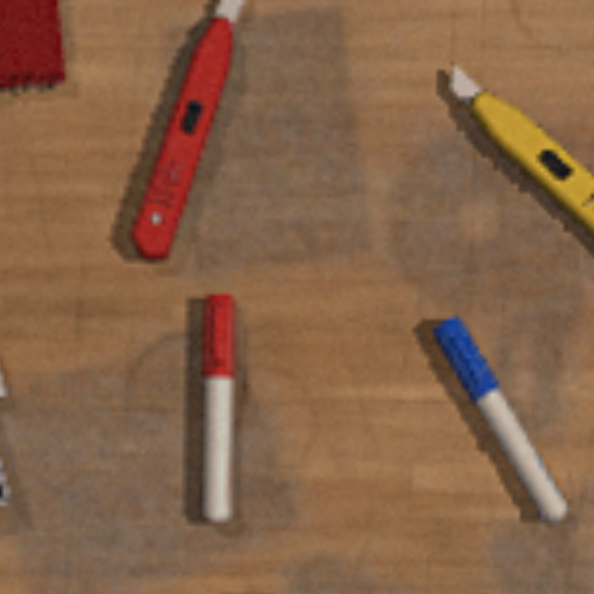

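step_arm([
  {"dx":0.5,"dy":-0.5,"wz":0.04},
  {"dx":1,"dy":-1,"wz":0.08},
  {"dx":1,"dy":-1,"wz":0.12},
  {"dx":1,"dy":-1,"wz":0.148},
  {"dx":1,"dy":-1,"wz":0.148},
])

```text
$.motion[0]: bad value
```

step_arm([
  {"dx":0.14,"dy":-0.5},
  {"dx":0.285,"dy":-1},
  {"dx":0.285,"dy":-1},
])

```text
$.motion[0]: bad value
```

step_arm([
  {"dx":0.5,"dy":-0.5,"dz":0,"wx":0,"wy":0,"wz":0.04,"claw":88},
  {"dx":1,"dy":-1,"dz":0,"wx":0,"wy":0,"wz":0.08,"claw":88},
  {"dx":1,"dy":-1,"dz":0,"wx":0,"wy":0,"wz":0.12,"claw":88},
  {"dx":1,"dy":-1,"dz":0,"wx":0,"wy":0,"wz":0.148,"claw":88},
  {"dx":1,"dy":-1,"dz":0,"wx":0,"wy":0,"wz":0.148,"claw":88},
])

```text
clock: 0.65
tool_pos: [0.3166, -0.4503, 0.2387]
eef_rot: [1.0, 0.001, -0.0, 0.0]
contact_force: [-0.3, -0.0, 0.1]
opening: 0.994
finger_force: 0.0
```

step_arm([
  {"dx":0.14,"dy":-0.5,"dz":0,"wx":0,"wy":0,"wz":0,"claw":88},
  {"dx":0.285,"dy":-1,"dz":0,"wx":0,"wy":0,"wz":0,"claw":88},
])

```text
clock: 0.85
tool_pos: [0.3385, -0.3716, 0.2385]
eef_rot: [1.0, -0.0, 0.0, 0.0]
contact_force: [1.3, -0.1, 0.1]
opening: 1.001
finger_force: 0.0
```

step_arm([
  {"dx":0.14,"dy":-0.5,"dz":0,"wx":0,"wy":0,"wz":0,"claw":88},
  {"dx":0.285,"dy":-1,"dz":0,"wx":0,"wy":0,"wz":0,"claw":88},
])

```text
clock: 1.05
tool_pos: [0.3618, -0.2902, 0.2387]
eef_rot: [1.0, 0.001, 0.0, 0.0]
contact_force: [0.6, 0.7, -0.1]
opening: 0.997
finger_force: 0.0
```

step_arm([
  {"dx":0.14,"dy":-0.5,"dz":-0.3,"wx":0,"wy":0,"wz":0,"claw":88},
  {"dx":0.285,"dy":-1,"dz":-0.7,"wx":0,"wy":0,"wz":0,"claw":88},
  {"dx":0.285,"dy":-1,"dz":-0.7,"wx":0,"wy":0,"wz":0,"claw":88},
  {"dx":0.285,"dy":-1,"dz":-0.7,"wx":0,"wy":0,"wz":0,"claw":88},
])

```text
clock: 1.45
tool_pos: [0.3852, -0.2109, 0.2953]
eef_rot: [1.0, 0.002, 0.001, 0.001]
contact_force: [0.1, -1.1, -0.4]
opening: 0.998
finger_force: 0.0
```

Run:
```python
from h import *
p,d,c=snap('wrist','w1')
print(get_state()['tool_pos'],get_state()['clock'])
```

```text
[ 0.38414971 -0.21187268  0.29460016] 1.5
```

View pics/w1.png

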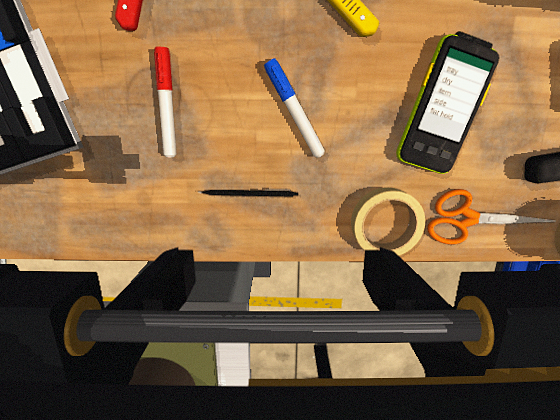

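The wrist view shows the red marker from (162,47) to (169,157) and the blue marker from (271,60) to (318,156). The cutters are at the top edge.

Run:
```python
from h import *
p,d,c=load('w1')
for n,a,b in(('rm',(162,47),(169,157)),('bm',(271,60),(318,156))):
    A,B=onz(c,*a,.0095),onz(c,*b,.0095); v=A-B; print('wrist',n,((A+B)/2).round(4),np.linalg.norm(v).round(4),np.degrees(np.arctan2(v[1],v[0])).round(1), bydepth(c,d,(a[0]+b[0])/2,(a[1]+b[1])/2).round(4))
p,d,c=load('top0')
# segment tools: colour masks in top view ortho
hsv=cv2.cvtColor(ortho(p,c,.5,.78,-.4,.1,.0085,2000),cv2.COLOR_RGB2HSV)
for n,lo,hi in(('rc',(0,150,110),(6,255,255)),('yc',(20,130,120),(30,255,255))):
    m=cv2.inRange(hsv,lo,hi); k,l,s,ce=cv2.connectedComponentsWithStats(m)
    for i in range(1,k):
        if s[i,4]>3000:
            (u,v),(w,h),a=cv2.minAreaRect(np.argwhere(l==i)[:,::-1].astype(np.float32)); print(n,'x',.78-v/2000,'y',.1-u/2000,w/2,h/2,a)
```

```text
wrist rm [ 0.4734 -0.0601  0.0095] 0.139 -1.4 [ 0.4761 -0.0629  0.0169]
wrist bm [ 0.4665 -0.2319  0.0095] 0.1374 27.9 [ 0.4686 -0.2303  0.0152]
rc x 0.7210000000000001 y 0.0655 97.0 69.0 90.0
rc x 0.6385500030517579 y -0.04284999084472654 24.981992721557617 150.84063720703125 18.434947967529297
yc x 0.6127734832763672 y -0.2759988708496094 152.59530639648438 24.492862701416016 42.30571365356445
```

step_arm([
  {"dx":0.28,"dy":-0.47,"dz":0.3,"wx":0,"wy":0,"wz":0,"claw":60},
  {"dx":0.55,"dy":-0.94,"dz":0.9,"wx":0,"wy":0,"wz":0,"claw":60},
  {"dx":0.55,"dy":-0.94,"dz":0.9,"wx":0,"wy":0,"wz":0,"claw":60},
])

```text
clock: 1.8
tool_pos: [0.4277, -0.1341, 0.2194]
eef_rot: [1.0, 0.002, -0.003, -0.001]
contact_force: [-1.7, -0.3, -0.0]
opening: 0.749
finger_force: 0.0
```

step_arm([
  {"dx":0.28,"dy":-0.47,"dz":0.3,"wx":0,"wy":0,"wz":0,"claw":60},
  {"dx":0.55,"dy":-0.94,"dz":0.9,"wx":0,"wy":0,"wz":0,"claw":60},
  {"dx":0.55,"dy":-0.94,"dz":0.9,"wx":0,"wy":0,"wz":0,"claw":60},
  {"dx":0.55,"dy":-0.94,"dz":0.9,"wx":0,"wy":0,"wz":0,"claw":60},
])

```text
clock: 2.2
tool_pos: [0.4714, -0.061, 0.1489]
eef_rot: [1.0, 0.001, -0.002, 0.0]
contact_force: [-0.1, -0.5, -0.5]
opening: 0.684
finger_force: 0.0
```

Run:
```python
from h import *
p,d,c=snap('wrist','w2')
print(get_state()['tool_pos'],get_state()['clock'],get_state()['q'].round(2))
```

```text
[ 0.47128807 -0.06245441  0.15016541] 2.25 [ 0.04  0.65 -0.01  2.1   0.02  0.4  -1.56]
```

View pics/w2.png

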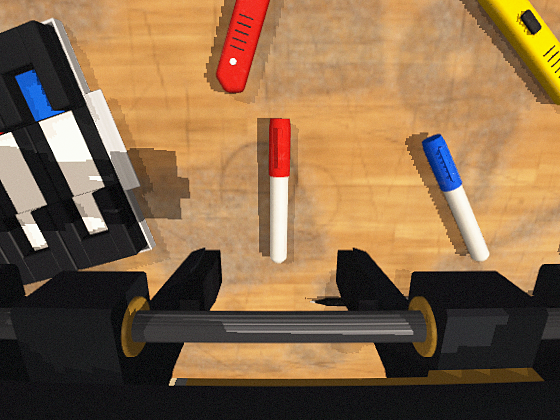

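The red marker is centred between the fingertips, with ends at (280,119) and (278,262). The blue marker runs from (434,137) to (481,260).

Run:
```python
from h import *
p,d,c=load('w2')
for n,a,b in(('rm',(280,119),(278,262)),('bm',(432,137),(482,261))):
    A,B=onz(c,*a,.0095),onz(c,*b,.0095); v=A-B; print('wrist',n,((A+B)/2).round(4),np.linalg.norm(v).round(4),np.degrees(np.arctan2(v[1],v[0])).round(1))
```

```text
wrist rm [ 0.4723 -0.0601  0.0095] 0.1385 -0.7
wrist bm [ 0.465  -0.2328  0.0095] 0.142 29.7
```

step_arm([
  {"dx":0,"dy":0,"dz":0.5,"wx":0,"wy":0,"wz":0,"claw":60},
  {"dx":0,"dy":0,"dz":0.92,"wx":0,"wy":0,"wz":0,"claw":55},
], force=15)

```text
clock: 2.45
tool_pos: [0.473, -0.0639, 0.078]
eef_rot: [1.0, -0.002, 0.002, 0.001]
contact_force: [0.8, 1.0, 0.1]
opening: 0.633
finger_force: 0.0
```

step_arm([
  {"dx":0,"dy":0,"dz":0.4,"wx":0,"wy":0,"wz":0,"claw":55},
  {"dx":0,"dy":0,"dz":0.75,"wx":0,"wy":0,"wz":0,"claw":50},
  {"dx":0,"dy":0,"dz":0.92,"wx":0,"wy":0,"wz":0,"claw":45},
  {"dx":0,"dy":0,"dz":0.92,"wx":0,"wy":0,"wz":0,"claw":45},
])

```text
clock: 2.85
tool_pos: [0.4716, -0.0626, 0.0033]
eef_rot: [1.0, -0.001, -0.001, 0.001]
contact_force: [-0.6, -1.4, 0.7]
opening: 0.51
finger_force: 0.0
```

step_arm([
  {"dx":0,"dy":0,"dz":0,"wx":0,"wy":0,"wz":0,"claw":10},
  {"dx":0,"dy":0,"dz":0,"wx":0,"wy":0,"wz":0,"claw":10},
  {"dx":0,"dy":0,"dz":0,"wx":0,"wy":0,"wz":0,"claw":10},
  {"dx":0,"dy":0,"dz":0,"wx":0,"wy":0,"wz":0,"claw":10},
  {"dx":0,"dy":0,"dz":0,"wx":0,"wy":0,"wz":0,"claw":10},
  {"dx":0,"dy":0,"dz":0,"wx":0,"wy":0,"wz":0,"claw":10},
])

```text
clock: 3.45
tool_pos: [0.473, -0.0606, 0.0045]
eef_rot: [1.0, 0.0, 0.001, 0.0]
contact_force: [-0.1, -0.9, 7.9]
opening: 0.209
finger_force: 15.0
```

step_arm([
  {"dx":0,"dy":0,"dz":-0.4,"wx":0,"wy":0,"wz":0,"claw":10},
  {"dx":0,"dy":0,"dz":-1,"wx":0,"wy":0,"wz":0,"claw":10},
])

```text
clock: 3.65
tool_pos: [0.4709, -0.0601, 0.083]
eef_rot: [1.0, 0.001, -0.002, -0.0]
contact_force: [0.7, -0.4, 0.8]
opening: 0.208
finger_force: 15.0
```

step_arm([
  {"dx":0,"dy":-0.4,"dz":-0.4,"wx":0,"wy":0,"wz":0,"claw":10},
  {"dx":0,"dy":-0.8,"dz":-0.8,"wx":0,"wy":0,"wz":0,"claw":10},
  {"dx":0,"dy":-1,"dz":-1,"wx":0,"wy":0,"wz":0,"claw":10},
])

```text
clock: 3.95
tool_pos: [0.4731, 0.0227, 0.1663]
eef_rot: [1.0, 0.002, 0.002, -0.001]
contact_force: [-0.8, 0.2, -0.4]
opening: 0.205
finger_force: 15.0
```

step_arm([
  {"dx":0,"dy":-0.5,"dz":-0.4,"wx":0,"wy":0,"wz":0,"claw":10},
  {"dx":0,"dy":-1,"dz":-0.7,"wx":0,"wy":0,"wz":0,"claw":10},
])

```text
clock: 4.15
tool_pos: [0.472, 0.1, 0.2213]
eef_rot: [1.0, -0.001, 0.0, 0.0]
contact_force: [1.6, -0.1, -0.6]
opening: 0.209
finger_force: 15.0
```

step_arm([
  {"dx":-0.1,"dy":-0.5,"dz":0,"wx":0,"wy":0,"wz":-0.04,"claw":10},
  {"dx":-0.2,"dy":-0.9,"dz":0,"wx":0,"wy":0,"wz":-0.075,"claw":10},
  {"dx":-0.2,"dy":-1,"dz":0,"wx":0,"wy":0,"wz":-0.088,"claw":10},
  {"dx":-0.2,"dy":-1,"dz":0,"wx":0,"wy":0,"wz":-0.088,"claw":10},
  {"dx":-0.2,"dy":-1,"dz":0,"wx":0,"wy":0,"wz":-0.088,"claw":10},
])

```text
clock: 4.65
tool_pos: [0.4563, 0.1778, 0.2194]
eef_rot: [0.991, 0.137, -0.0, 0.001]
contact_force: [-0.2, 0.2, -0.1]
opening: 0.207
finger_force: 15.0
```

Run:
```python
from h import *
p,d,c=snap('wrist','w3')
print(get_state()['tool_pos'],get_state()['clock'],get_state()['q'].round(2),get_state()['opening'])
a=ortho(p,c,.36,.64,.04,.40,.032,2200);b=ortho(p,c,.36,.64,.04,.40,.016,2200); cv2.imwrite('pics/tray3.png',a[:,:,::-1]);cv2.imwrite('pics/tray3f.png',b[:,:,::-1])
```

```text
[0.45639946 0.17740032 0.21943192] 4.7 [-0.46  0.54 -0.01  1.99  0.01  0.61 -1.77] 0.2036487639770727
```

View pics/tray3.png

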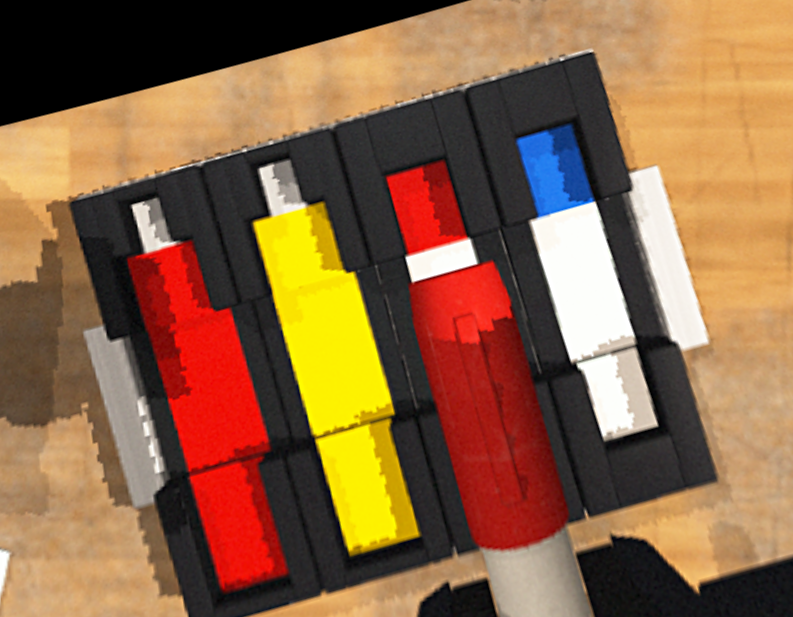

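Run:
```python
from h import *
p,d,c=load('w3')
E=np.linalg.inv(c['extrinsics'])
T=R.from_quat([.991,.137,0,0]); t0=np.array([.4566,.1778,.2196])
def pr(P): return cv2.projectPoints(np.array(P,float),cv2.Rodrigues(E[:3,:3])[0],E[:3,3],K(c),c['dist_coeffs'])[0].reshape(-1,2)
L=pr([t0+T.apply([t,s*.0095,-.0065]) for t in(.03,.069) for s in(-1,0,1)])
print(L.round(1))
im=p[:,:,::-1].copy()
x0,y0=180,120
im=cv2.resize(im[y0:y0+190,x0:x0+250],None,fx=3,fy=3,interpolation=cv2.INTER_CUBIC)
for q in L: cv2.circle(im,tuple(((q-[x0,y0])*3).astype(int).tolist()),3,(0,255,0),-1)
cv2.imwrite('pics/crop3.png',im)
```

```text
[[261.1 214.2]
 [281.6 214.2]
 [302.  214.1]
 [259.6 127.8]
 [281.7 127.8]
 [303.8 127.7]]
```

View pics/crop3.png

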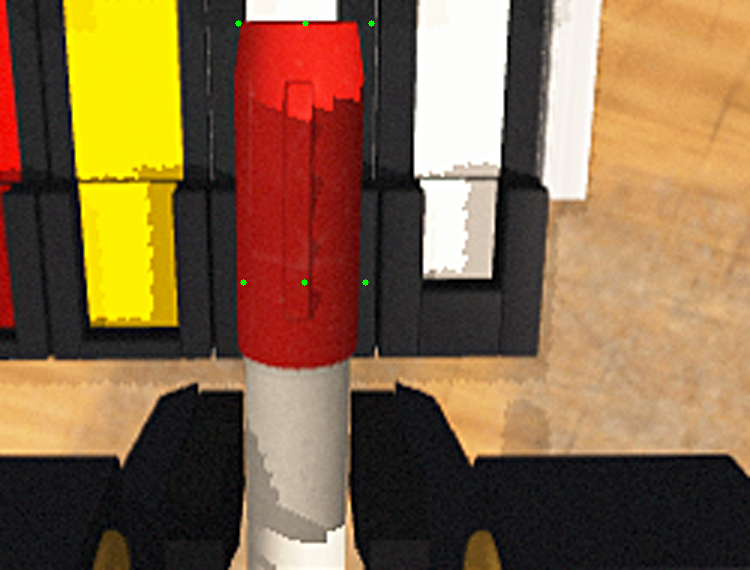

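step_arm([
  {"dx":0.25,"dy":0,"dz":0.5,"wx":0,"wy":0,"wz":0,"claw":10},
  {"dx":0.473,"dy":0,"dz":1,"wx":0,"wy":0,"wz":0,"claw":10},
])

```text
clock: 4.9
tool_pos: [0.4947, 0.1883, 0.1396]
eef_rot: [0.991, 0.136, 0.002, 0.0]
contact_force: [0.9, 0.4, -0.8]
opening: 0.209
finger_force: 15.0
```

step_arm([
  {"dx":0,"dy":0,"dz":0.5,"wx":0,"wy":0,"wz":0,"claw":10},
  {"dx":0,"dy":0,"dz":0.95,"wx":0,"wy":0,"wz":0,"claw":10},
  {"dx":0,"dy":0,"dz":1,"wx":0,"wy":0,"wz":0,"claw":10},
  {"dx":0,"dy":0,"dz":1,"wx":0,"wy":0,"wz":0,"claw":10},
])

```text
clock: 5.3
tool_pos: [0.4925, 0.1882, 0.0592]
eef_rot: [0.991, 0.137, -0.001, 0.001]
contact_force: [-0.3, -0.2, 0.2]
opening: 0.213
finger_force: 15.0
```

Run:
```python
from h import *
p,d,c=snap('wrist','w4')
s=get_state();print(s['tool_pos'],s['clock'],s['opening'])
```

```text
[0.49332002 0.1888773  0.06040176] 5.35 0.21214917016635476
```

View pics/w4.png

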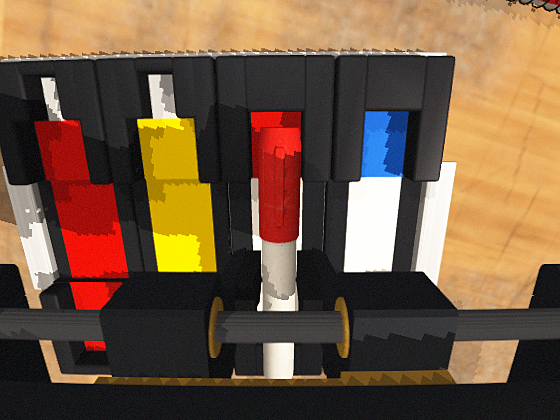

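Red marker centreline is at column ~279, and the pocket's rim centre is at ~276, so I need a shift of about 1.5 mm to the left. I'll check the lengthwise margin and the array centre.

Run:
```python
from h import *
p,d,c=load('w4')
T=R.from_quat([.991,.137,0,0]); t0=np.array([.493,.1886,.0595])
for q in((276,112),(276,57),(385,112),(454,57),(276,128)):
    z=.032 if q!=(276,128) else .066
    print(q,(T.inv().apply(onz(c,*q,z)-t0)*1000).round(1), bydepth(c,d,*q)[2].round(4))
```

```text
(276, 112) [75.4 -2.4 27.5] 0.0132
(276, 57) [102.2  -2.3  27.5] 0.0306
(385, 112) [75.6 55.4 27.5] 0.0139
(454, 57) [103.   88.6  27.5] 0.03
(276, 128) [68.6 -2.2 -6.5] 0.0695
```

step_arm([
  {"dx":0,"dy":-0.018,"dz":0,"wx":0,"wy":0,"wz":0,"claw":10},
  {"dx":0,"dy":-0.018,"dz":0.2,"wx":0,"wy":0,"wz":0,"claw":10},
  {"dx":0,"dy":-0.018,"dz":0.38,"wx":0,"wy":0,"wz":0,"claw":10},
  {"dx":0,"dy":-0.018,"dz":0.48,"wx":0,"wy":0,"wz":0,"claw":10},
  {"dx":0,"dy":-0.018,"dz":0.48,"wx":0,"wy":0,"wz":0,"claw":10},
  {"dx":0,"dy":-0.018,"dz":0.48,"wx":0,"wy":0,"wz":0,"claw":10},
])

```text
clock: 5.95
tool_pos: [0.4922, 0.1912, 0.0213]
eef_rot: [0.99, 0.138, 0.0, 0.0]
contact_force: [0.5, 0.4, -0.9]
opening: 0.203
finger_force: 15.0
```

step_arm([
  {"dx":0,"dy":0,"dz":0.01,"wx":0,"wy":0,"wz":0,"claw":10},
  {"dx":0,"dy":0,"dz":0.01,"wx":0,"wy":0,"wz":0,"claw":36},
  {"dx":0,"dy":0,"dz":0.01,"wx":0,"wy":0,"wz":0,"claw":36},
  {"dx":0,"dy":0,"dz":0.01,"wx":0,"wy":0,"wz":0,"claw":36},
  {"dx":0,"dy":0,"dz":-0.3,"wx":0,"wy":0,"wz":0,"claw":36},
  {"dx":0,"dy":0,"dz":-0.8,"wx":0,"wy":0,"wz":0,"claw":36},
  {"dx":0,"dy":0,"dz":-1,"wx":0,"wy":0,"wz":0,"claw":36},
])

```text
clock: 6.65
tool_pos: [0.4932, 0.1916, 0.1037]
eef_rot: [0.99, 0.138, 0.002, -0.0]
contact_force: [1.8, 0.3, 0.3]
opening: 0.41
finger_force: 0.0
```

step_arm([
  {"dx":-0.176,"dy":0.5,"dz":0,"wx":0,"wy":0,"wz":0,"claw":55},
  {"dx":-0.352,"dy":1,"dz":0,"wx":0,"wy":0,"wz":0,"claw":55},
])

```text
clock: 6.85
tool_pos: [0.4876, 0.1073, 0.102]
eef_rot: [0.99, 0.14, 0.001, -0.001]
contact_force: [0.3, -1.0, -1.1]
opening: 0.564
finger_force: 0.0
```

step_arm([
  {"dx":-0.176,"dy":0.5,"dz":0,"wx":0,"wy":0,"wz":0,"claw":55},
  {"dx":-0.352,"dy":1,"dz":0,"wx":0,"wy":0,"wz":0,"claw":55},
])

```text
clock: 7.05
tool_pos: [0.4816, 0.0204, 0.1013]
eef_rot: [0.99, 0.139, 0.0, 0.0]
contact_force: [0.8, -0.1, 0.5]
opening: 0.628
finger_force: 0.0
```

step_arm([
  {"dx":-0.176,"dy":0.5,"dz":0,"wx":0,"wy":0,"wz":0,"claw":55},
  {"dx":-0.352,"dy":1,"dz":0,"wx":0,"wy":0,"wz":0,"claw":55},
])

```text
clock: 7.25
tool_pos: [0.4763, -0.0644, 0.1012]
eef_rot: [0.99, 0.138, 0.0, 0.0]
contact_force: [1.3, -0.1, -0.2]
opening: 0.622
finger_force: 0.0
```

step_arm([
  {"dx":-0.176,"dy":0.5,"dz":0,"wx":0,"wy":0,"wz":0,"claw":55},
  {"dx":-0.352,"dy":1,"dz":0,"wx":0,"wy":0,"wz":0,"claw":55},
])

```text
clock: 7.45
tool_pos: [0.4711, -0.1491, 0.1012]
eef_rot: [0.99, 0.138, 0.0, 0.0]
contact_force: [0.0, -0.3, -0.1]
opening: 0.625
finger_force: 0.0
```

step_arm([
  {"dx":-0.176,"dy":0.5,"dz":0,"wx":0,"wy":0,"wz":-0.035,"claw":55},
  {"dx":-0.352,"dy":1,"dz":0,"wx":0,"wy":0,"wz":-0.0706,"claw":55},
  {"dx":-0.352,"dy":1,"dz":0,"wx":0,"wy":0,"wz":-0.0706,"claw":55},
  {"dx":-0.352,"dy":1,"dz":0,"wx":0,"wy":0,"wz":-0.0706,"claw":55},
])

```text
clock: 7.85
tool_pos: [0.4657, -0.2335, 0.1011]
eef_rot: [0.97, 0.245, 0.0, 0.0]
contact_force: [-0.0, 1.3, -0.0]
opening: 0.623
finger_force: 0.0
```

Run:
```python
from h import *
p,d,c=snap('wrist','w5'); p2,d2,c2=snap('top','t5')
s=get_state();print(s['tool_pos'],s['clock'],s['opening'],s['eef_rot'])
a=p2[150:280,100:280]
a=cv2.resize(a,None,fx=2,fy=2,interpolation=cv2.INTER_CUBIC)
im=np.zeros((420,800,3),np.uint8); im[:260,:360]=a; im[:330,360:800]=cv2.resize(p,(440,330))
cv2.imwrite('pics/m5.png',im[:,:,::-1])
```

```text
[ 0.46645773 -0.23056063  0.10116026] 7.95 0.6223601230162522 [ 9.68878458e-01  2.47536377e-01  1.79783087e-04 -4.93202402e-04]
```

View pics/m5.png

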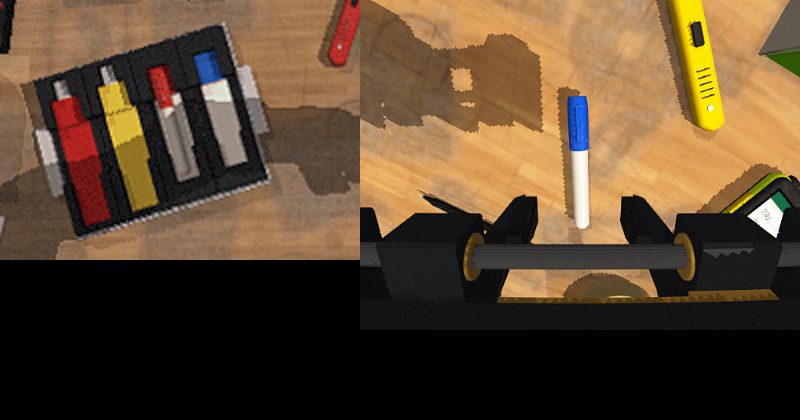

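step_arm([
  {"dx":0,"dy":0,"dz":0.5,"wx":0,"wy":0,"wz":0,"claw":50},
  {"dx":0,"dy":0,"dz":0.61,"wx":0,"wy":0,"wz":0,"claw":45},
])

```text
clock: 8.15
tool_pos: [0.4653, -0.2293, 0.0502]
eef_rot: [0.969, 0.249, -0.002, -0.002]
contact_force: [-0.9, 0.3, 0.2]
opening: 0.515
finger_force: 0.0
```

step_arm([
  {"dx":0,"dy":0,"dz":0.3,"wx":0,"wy":0,"wz":0,"claw":45},
  {"dx":0,"dy":0,"dz":0.61,"wx":0,"wy":0,"wz":0,"claw":45},
  {"dx":0,"dy":0,"dz":0.61,"wx":0,"wy":0,"wz":0,"claw":45},
  {"dx":0,"dy":0,"dz":0.61,"wx":0,"wy":0,"wz":0,"claw":10},
  {"dx":0,"dy":0,"dz":0.61,"wx":0,"wy":0,"wz":0,"claw":10},
  {"dx":0,"dy":0,"dz":0.61,"wx":0,"wy":0,"wz":0,"claw":10},
  {"dx":0,"dy":0,"dz":0.61,"wx":0,"wy":0,"wz":0,"claw":10},
  {"dx":0,"dy":0,"dz":0.61,"wx":0,"wy":0,"wz":0,"claw":10},
])

```text
clock: 8.95
tool_pos: [0.4666, -0.2322, 0.0044]
eef_rot: [0.969, 0.247, 0.001, 0.0]
contact_force: [-0.4, 0.3, 7.1]
opening: 0.208
finger_force: 14.9
```

step_arm([
  {"dx":0,"dy":0,"dz":0,"wx":0,"wy":0,"wz":0,"claw":10},
  {"dx":0,"dy":0,"dz":-0.4,"wx":0,"wy":0,"wz":0,"claw":10},
  {"dx":0,"dy":0,"dz":-0.9,"wx":0,"wy":0,"wz":0,"claw":10},
  {"dx":0,"dy":0,"dz":-1,"wx":0,"wy":0,"wz":0,"claw":10},
])

```text
clock: 9.35
tool_pos: [0.4679, -0.2329, 0.0869]
eef_rot: [0.969, 0.247, 0.002, 0.002]
contact_force: [1.7, -0.0, -1.0]
opening: 0.208
finger_force: 14.9
```

step_arm([
  {"dx":0.33,"dy":-0.46,"dz":-0.1,"wx":0,"wy":0,"wz":0,"claw":10},
  {"dx":0.66,"dy":-0.93,"dz":-0.2,"wx":0,"wy":0,"wz":0,"claw":10},
])

```text
clock: 9.55
tool_pos: [0.477, -0.1423, 0.0999]
eef_rot: [0.97, 0.244, 0.0, 0.001]
contact_force: [1.9, 1.0, -0.9]
opening: 0.207
finger_force: 14.9
```

step_arm([
  {"dx":0.33,"dy":-0.46,"dz":0,"wx":0,"wy":0,"wz":0,"claw":10},
  {"dx":0.66,"dy":-0.93,"dz":0,"wx":0,"wy":0,"wz":0,"claw":10},
])

```text
clock: 9.75
tool_pos: [0.4878, -0.0494, 0.0995]
eef_rot: [0.969, 0.246, 0.0, 0.0]
contact_force: [1.0, 0.5, -0.4]
opening: 0.209
finger_force: 14.9
```

step_arm([
  {"dx":0.33,"dy":-0.46,"dz":0,"wx":0,"wy":0,"wz":0,"claw":10},
  {"dx":0.66,"dy":-0.93,"dz":0,"wx":0,"wy":0,"wz":0,"claw":10},
])

```text
clock: 9.95
tool_pos: [0.4982, 0.0414, 0.0992]
eef_rot: [0.969, 0.247, -0.0, 0.0]
contact_force: [0.5, -0.0, 0.1]
opening: 0.206
finger_force: 14.9
```

step_arm([
  {"dx":0.33,"dy":-0.46,"dz":0,"wx":0,"wy":0,"wz":0.035,"claw":10},
  {"dx":0.66,"dy":-0.93,"dz":0,"wx":0,"wy":0,"wz":0.0706,"claw":10},
  {"dx":0.66,"dy":-0.93,"dz":0,"wx":0,"wy":0,"wz":0.0706,"claw":10},
  {"dx":0.66,"dy":-0.93,"dz":0,"wx":0,"wy":0,"wz":0.0706,"claw":10},
])

```text
clock: 10.35
tool_pos: [0.5087, 0.1317, 0.0991]
eef_rot: [0.99, 0.14, -0.0, 0.0]
contact_force: [-0.5, -1.7, -0.1]
opening: 0.211
finger_force: 14.9
```

Run:
```python
from h import *
s=np.mean([get_state()['tool_pos'] for _ in range(1)],0)
p,d,c=snap('wrist','w6')
print(s,get_state()['tool_pos'],get_state()['eef_rot'],get_state()['clock'])
```

```text
[0.50868971 0.13168274 0.09910003] [0.50869527 0.12955834 0.09915822] [ 9.90354013e-01  1.38557396e-01 -5.86763160e-04  6.58522249e-04] 10.4
```

View pics/w6.png

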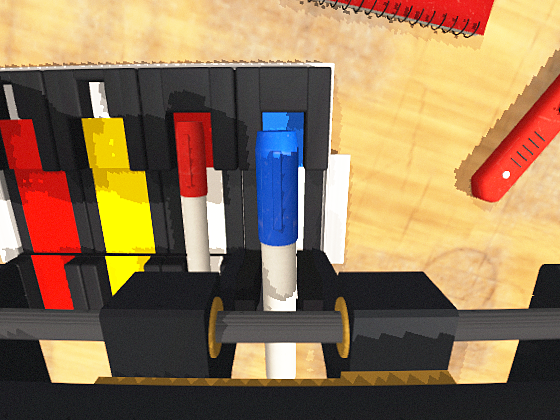

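step_arm([
  {"dx":0,"dy":0.031,"dz":0.3,"wx":0,"wy":0,"wz":0,"claw":10},
  {"dx":0,"dy":0.031,"dz":0.5,"wx":0,"wy":0,"wz":0,"claw":10},
  {"dx":0,"dy":0.031,"dz":0.7,"wx":0,"wy":0,"wz":0,"claw":10},
  {"dx":0,"dy":0.031,"dz":0.85,"wx":0,"wy":0,"wz":0,"claw":10},
  {"dx":0,"dy":0.031,"dz":0.95,"wx":0,"wy":0,"wz":0,"claw":10},
  {"dx":0,"dy":0.031,"dz":0.98,"wx":0,"wy":0,"wz":0,"claw":10},
  {"dx":0,"dy":0.031,"dz":0.98,"wx":0,"wy":0,"wz":0,"claw":10},
])

```text
clock: 11.1
tool_pos: [0.51, 0.1274, 0.0212]
eef_rot: [0.99, 0.138, -0.0, 0.0]
contact_force: [-0.3, 0.4, 1.0]
opening: 0.206
finger_force: 14.9
```

step_arm([
  {"dx":0,"dy":0,"dz":0.01,"wx":0,"wy":0,"wz":0,"claw":36},
  {"dx":0,"dy":0,"dz":0.01,"wx":0,"wy":0,"wz":0,"claw":36},
  {"dx":0,"dy":0,"dz":0.01,"wx":0,"wy":0,"wz":0,"claw":36},
  {"dx":0,"dy":0,"dz":-0.3,"wx":0,"wy":0,"wz":0,"claw":36},
  {"dx":0,"dy":0,"dz":-0.8,"wx":0,"wy":0,"wz":0,"claw":36},
  {"dx":0,"dy":0,"dz":-1,"wx":0,"wy":0,"wz":0,"claw":36},
])

```text
clock: 11.7
tool_pos: [0.5111, 0.1283, 0.1038]
eef_rot: [0.99, 0.138, 0.002, -0.0]
contact_force: [0.3, -0.1, -0.0]
opening: 0.406
finger_force: 0.0
```

step_arm([
  {"dx":0.18,"dy":0.43,"dz":0,"wx":0,"wy":0,"wz":0,"claw":60},
  {"dx":0.357,"dy":0.856,"dz":0,"wx":0,"wy":0,"wz":0,"claw":60},
])

```text
clock: 11.9
tool_pos: [0.5569, 0.0707, 0.1024]
eef_rot: [0.99, 0.14, 0.001, -0.0]
contact_force: [0.9, 0.6, 0.6]
opening: 0.566
finger_force: 0.0
```

step_arm([
  {"dx":0.18,"dy":0.43,"dz":0,"wx":0,"wy":0,"wz":0,"claw":60},
  {"dx":0.357,"dy":0.856,"dz":0,"wx":0,"wy":0,"wz":0,"claw":60},
])

```text
clock: 12.1
tool_pos: [0.6031, 0.0106, 0.1015]
eef_rot: [0.99, 0.138, 0.0, 0.0]
contact_force: [-0.3, 1.0, -0.9]
opening: 0.677
finger_force: 0.0
```

step_arm([
  {"dx":0.18,"dy":0.43,"dz":0,"wx":0,"wy":0,"wz":0.045,"claw":60},
  {"dx":0.357,"dy":0.856,"dz":0,"wx":0,"wy":0,"wz":0.09,"claw":60},
  {"dx":0.357,"dy":0.856,"dz":0,"wx":0,"wy":0,"wz":0.135,"claw":60},
  {"dx":0.357,"dy":0.856,"dz":0,"wx":0,"wy":0,"wz":0.185,"claw":60},
  {"dx":0.357,"dy":0.856,"dz":0,"wx":0,"wy":0,"wz":0.185,"claw":60},
  {"dx":0.357,"dy":0.856,"dz":0,"wx":0,"wy":0,"wz":0.185,"claw":60},
])

```text
clock: 12.7
tool_pos: [0.6484, -0.0457, 0.1012]
eef_rot: [0.989, -0.149, -0.0, 0.0]
contact_force: [0.1, 0.5, 0.0]
opening: 0.682
finger_force: 0.0
```

Run:
```python
from h import *
s=get_state()
p,d,c=snap('wrist','w7'); t,_,_=snap('top','t7')
print(s['tool_pos'],s['eef_rot'],s['clock'],s['q'].round(2))
im=np.zeros((420,800,3),np.uint8); im[:,:560]=p; im[:180,560:]=cv2.resize(t[155:275,110:270],(240,180),interpolation=cv2.INTER_CUBIC)
cv2.imwrite('pics/m7.png',im[:,:,::-1])
```

```text
[ 0.64835643 -0.04571352  0.1011691 ] [ 9.88774455e-01 -1.49415733e-01 -1.01912864e-04  7.36525297e-05] 12.7 [-0.03  0.89  0.05  1.6  -0.06  0.65 -1.82]
```

View pics/m7.png

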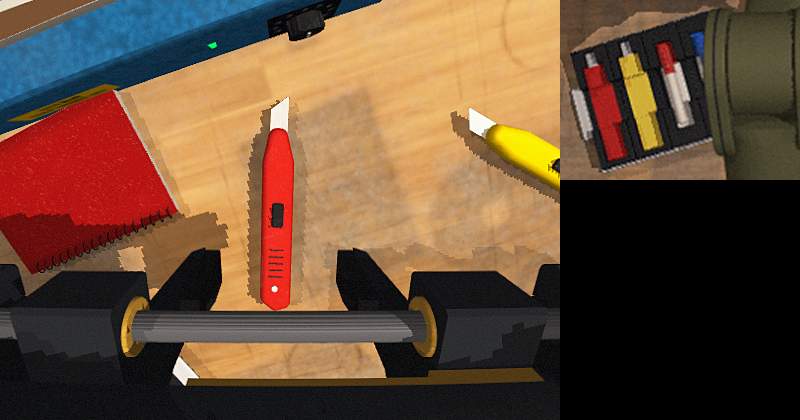

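The cutter's tip is at about (287,97), the handle tip at (278,128) and the handle end at (275,309). It is nearly aligned with the tool.

Run:
```python
from h import *
p,d,c=load('w7')
T=R.from_quat([.98877,-.1494,0,0]); t0=np.array([.6484,-.0459,.101])
for n,q,z in(('tip',(287,97),.008),('htop',(278,128),.0085),('hend',(275,309),.0085),('button',(277,215),.021)):
    P=onz(c,*q,z); print(n,P.round(4),(T.inv().apply(P-t0)*1000).round(1))
# yellow
A=onz(c,471,110,.008);print('ytip',A)
```

```text
tip [ 0.7293 -0.0762  0.008 ] [86.3  5.1 93. ]
htop [ 0.7104 -0.0635  0.0085] [64.5 -1.5 92.5]
hend [ 0.563  -0.0149  0.0085] [-90.7  -4.4  92.5]
button [ 0.65  -0.044  0.021] [ 0.9 -2.3 80. ]
ytip [ 0.68132434 -0.20392643  0.008     ]
```

step_arm([
  {"dx":-0.028,"dy":-0.015,"dz":0.4,"wx":0,"wy":0,"wz":0.006,"claw":58},
  {"dx":-0.028,"dy":-0.015,"dz":0.61,"wx":0,"wy":0,"wz":0.006,"claw":58},
], force=25)

```text
clock: 13.0
tool_pos: [0.6456, -0.0437, 0.0509]
eef_rot: [0.987, -0.16, -0.001, -0.0]
contact_force: [-0.5, 0.3, 0.5]
opening: 0.656
finger_force: 0.0
```

step_arm([
  {"dx":0,"dy":0,"dz":0.3,"wx":0,"wy":0,"wz":0,"claw":58},
  {"dx":0,"dy":0,"dz":0.61,"wx":0,"wy":0,"wz":0,"claw":58},
  {"dx":0,"dy":0,"dz":0.61,"wx":0,"wy":0,"wz":0,"claw":58},
  {"dx":0,"dy":0,"dz":0.61,"wx":0,"wy":0,"wz":0,"claw":15},
  {"dx":0,"dy":0,"dz":0.61,"wx":0,"wy":0,"wz":0,"claw":15},
  {"dx":0,"dy":0,"dz":0.61,"wx":0,"wy":0,"wz":0,"claw":15},
  {"dx":0,"dy":0,"dz":0.61,"wx":0,"wy":0,"wz":0,"claw":15},
  {"dx":0,"dy":0,"dz":0.61,"wx":0,"wy":0,"wz":0,"claw":15},
])

```text
clock: 13.8
tool_pos: [0.6468, -0.0443, 0.0038]
eef_rot: [0.987, -0.161, 0.0, -0.0]
contact_force: [-0.1, 0.3, 0.3]
opening: 0.274
finger_force: 25.0
```

step_arm([
  {"dx":0,"dy":0,"dz":0,"wx":0,"wy":0,"wz":0,"claw":15},
  {"dx":0,"dy":0,"dz":-0.4,"wx":0,"wy":0,"wz":0,"claw":15},
  {"dx":0,"dy":0,"dz":-0.9,"wx":0,"wy":0,"wz":0,"claw":15},
  {"dx":0,"dy":0,"dz":-1,"wx":0,"wy":0,"wz":0,"claw":15},
  {"dx":0,"dy":0,"dz":-1,"wx":0,"wy":0,"wz":0,"claw":15},
])

```text
clock: 14.3
tool_pos: [0.6479, -0.0444, 0.0851]
eef_rot: [0.987, -0.161, 0.002, -0.0]
contact_force: [0.1, 0.3, -0.8]
opening: 0.27
finger_force: 25.0
```

Run:
```python
from h import *
p,d,c=load('top0')
for u,v in((75,190),(60,200),(95,190),(112,150),(70,150),(90,235)):print(u,v,bydepth(c,d,u,v).round(3))
```

```text
75 190 [0.553 0.485 0.012]
60 200 [0.523 0.51  0.049]
95 190 [0.548 0.421 0.039]
112 150 [0.66  0.392 0.   ]
70 150 [0.663 0.507 0.001]
90 235 [0.433 0.428 0.049]
```

step_arm([
  {"dx":-0.4,"dy":-0.4,"dz":-0.1,"wx":0,"wy":0,"wz":0,"claw":15},
  {"dx":-0.8,"dy":-0.75,"dz":-0.2,"wx":0,"wy":0,"wz":0,"claw":15},
  {"dx":-0.912,"dy":-0.865,"dz":-0.2,"wx":0,"wy":0,"wz":0,"claw":15},
])

```text
clock: 14.6
tool_pos: [0.5959, 0.0504, 0.0983]
eef_rot: [0.988, -0.158, -0.003, -0.001]
contact_force: [0.1, 0.2, -1.2]
opening: 0.268
finger_force: 25.0
```

step_arm([
  {"dx":-0.4,"dy":-0.4,"dz":0,"wx":0,"wy":0,"wz":0,"claw":15},
  {"dx":-0.8,"dy":-0.75,"dz":0,"wx":0,"wy":0,"wz":0,"claw":15},
  {"dx":-0.912,"dy":-0.865,"dz":0,"wx":0,"wy":0,"wz":0,"claw":15},
])

```text
clock: 14.9
tool_pos: [0.5482, 0.1383, 0.0977]
eef_rot: [0.988, -0.157, -0.003, -0.001]
contact_force: [0.3, 0.1, -1.1]
opening: 0.273
finger_force: 25.0
```

step_arm([
  {"dx":-0.4,"dy":-0.4,"dz":0,"wx":0,"wy":0,"wz":0,"claw":15},
  {"dx":-0.8,"dy":-0.75,"dz":0,"wx":0,"wy":0,"wz":0,"claw":15},
  {"dx":-0.912,"dy":-0.865,"dz":0,"wx":0,"wy":0,"wz":0,"claw":15},
])

```text
clock: 15.2
tool_pos: [0.5015, 0.2264, 0.098]
eef_rot: [0.988, -0.157, -0.002, -0.0]
contact_force: [-0.1, 0.7, -1.2]
opening: 0.272
finger_force: 25.0
```

step_arm([
  {"dx":-0.3,"dy":-0.3,"dz":0,"wx":0,"wy":0,"wz":-0.04,"claw":15},
  {"dx":-0.6,"dy":-0.6,"dz":0,"wx":0,"wy":0,"wz":-0.085,"claw":15},
  {"dx":-0.912,"dy":-0.865,"dz":0,"wx":0,"wy":0,"wz":-0.13,"claw":15},
  {"dx":-0.912,"dy":-0.865,"dz":0,"wx":0,"wy":0,"wz":-0.17,"claw":15},
  {"dx":-0.912,"dy":-0.865,"dz":0,"wx":0,"wy":0,"wz":-0.191,"claw":15},
  {"dx":-0.912,"dy":-0.865,"dz":0,"wx":0,"wy":0,"wz":-0.191,"claw":15},
  {"dx":-0.912,"dy":-0.865,"dz":0,"wx":0,"wy":0,"wz":-0.191,"claw":15},
])

```text
clock: 15.9
tool_pos: [0.4583, 0.3095, 0.0988]
eef_rot: [0.991, 0.137, -0.0, 0.001]
contact_force: [0.2, 0.0, -1.2]
opening: 0.272
finger_force: 25.0
```

Run:
```python
from h import *
s=get_state()
p,d,c=snap('wrist','w8')
print(s['tool_pos'],get_state()['tool_pos'],s['eef_rot'],s['clock'],s['q'].round(2))
```

```text
[0.45829241 0.30947137 0.09879912] [0.45822713 0.30970047 0.09898357] [ 9.90622436e-01  1.36626017e-01 -2.97513011e-04  6.56983141e-04] 15.9 [-0.67  0.8  -0.01  1.9   0.01  0.44 -1.99]
```

View pics/w8.png

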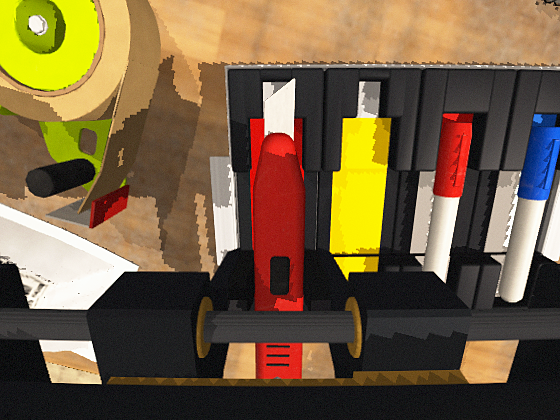

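Run:
```python
from h import *
p,d,c=load('w8')
T=R.from_quat([.9906,.1366,0,0]); t0=np.array([.4582,.3096,.0989])
tf=lambda P:(T.inv().apply(P-t0)*1000).round(1)
print('tip',tf(onz(c,294,80,.103)),'slot far',tf(onz(c,280,81,.032)),'yslot far',tf(onz(c,369,81,.032)),'pocket step',tf(onz(c,255,119,.032)),'foam far',tf(onz(c,276,69,.032)),'handle tip',tf(onz(c,279,133,.103)))
E_=c['extrinsics']; vv,uu=np.mgrid[0:270:3,0:560:3]
pts=[(T.inv().apply(bydepth(c,d,u,v)-t0)*1000) for u,v in zip(uu.ravel(),vv.ravel()) if d[v,u]>0]
pts=np.array(pts); m=(pts[:,1]<-45)&(pts[:,2]<50)
print(m.sum(), pts[m].min(0) if m.any() else '', pts[m].max(0) if m.any() else '')
m=(pts[:,1]<-45)&(pts[:,0]<60); print('min z near body',pts[m][:,2].min())
```

```text
tip [88.9  5.3 -4.1] slot far [95.4 -0.2 66.9] yslot far [95.6 56.4 66.9] pocket step [ 72.1 -16.5  66.9] foam far [102.5  -2.7  66.9] handle tip [67.  -1.  -4.1]
1429 [   4.78684641 -169.70269442  -67.27760892] [139.16572587 -78.51453596  49.99995071]
min z near body -67.27760891531675
```

step_arm([
  {"dx":0,"dy":-0.026,"dz":0.3,"wx":0,"wy":0,"wz":0,"claw":15},
  {"dx":0,"dy":-0.026,"dz":0.5,"wx":0,"wy":0,"wz":0,"claw":15},
  {"dx":0,"dy":-0.026,"dz":0.65,"wx":0,"wy":0,"wz":0,"claw":15},
  {"dx":0,"dy":-0.026,"dz":0.75,"wx":0,"wy":0,"wz":0,"claw":15},
  {"dx":0,"dy":-0.026,"dz":0.82,"wx":0,"wy":0,"wz":0,"claw":15},
])

```text
clock: 16.45
tool_pos: [0.4574, 0.3124, 0.0333]
eef_rot: [0.99, 0.138, -0.0, 0.0]
contact_force: [-0.4, -0.9, -0.6]
opening: 0.275
finger_force: 25.0
```

step_arm([
  {"dx":0,"dy":0,"dz":0.06,"wx":0,"wy":0,"wz":0,"claw":15},
  {"dx":0,"dy":0,"dz":0.12,"wx":0,"wy":0,"wz":0,"claw":15},
  {"dx":0,"dy":0,"dz":0.16,"wx":0,"wy":0,"wz":0,"claw":15},
  {"dx":0,"dy":0,"dz":0.16,"wx":0,"wy":0,"wz":0,"claw":15},
])

```text
clock: 16.85
tool_pos: [0.4572, 0.3127, 0.0209]
eef_rot: [0.99, 0.138, -0.0, 0.0]
contact_force: [0.6, 0.7, -0.6]
opening: 0.277
finger_force: 25.0
```

step_arm([
  {"dx":0,"dy":0,"dz":0.012,"wx":0,"wy":0,"wz":0,"claw":15},
  {"dx":0,"dy":0,"dz":0.012,"wx":0,"wy":0,"wz":0,"claw":42},
  {"dx":0,"dy":0,"dz":0.012,"wx":0,"wy":0,"wz":0,"claw":42},
  {"dx":0,"dy":0,"dz":0.012,"wx":0,"wy":0,"wz":0,"claw":42},
  {"dx":0,"dy":0,"dz":-0.3,"wx":0,"wy":0,"wz":0,"claw":42},
  {"dx":0,"dy":0,"dz":-0.8,"wx":0,"wy":0,"wz":0,"claw":42},
  {"dx":0,"dy":0,"dz":-1,"wx":0,"wy":0,"wz":0,"claw":42},
])

```text
clock: 17.55
tool_pos: [0.4584, 0.3134, 0.1039]
eef_rot: [0.99, 0.138, 0.002, -0.001]
contact_force: [0.8, 0.2, -0.3]
opening: 0.479
finger_force: 0.0
```

step_arm([
  {"dx":0,"dy":0.47,"dz":0,"wx":0,"wy":0,"wz":0,"claw":42},
  {"dx":0,"dy":0.942,"dz":0,"wx":0,"wy":0,"wz":0,"claw":42},
])

```text
clock: 17.75
tool_pos: [0.4783, 0.2411, 0.1021]
eef_rot: [0.99, 0.14, 0.001, -0.001]
contact_force: [1.0, -0.2, -0.6]
opening: 0.478
finger_force: 0.0
```

step_arm([
  {"dx":0,"dy":0.5,"dz":0,"wx":0,"wy":0,"wz":0,"claw":60},
  {"dx":0,"dy":0.942,"dz":0,"wx":0,"wy":0,"wz":0,"claw":60},
])

```text
clock: 17.95
tool_pos: [0.4989, 0.1657, 0.1014]
eef_rot: [0.99, 0.138, 0.0, 0.0]
contact_force: [0.4, -0.0, -0.9]
opening: 0.632
finger_force: 0.0
```

step_arm([
  {"dx":0,"dy":0.5,"dz":0,"wx":0,"wy":0,"wz":0,"claw":60},
  {"dx":0,"dy":0.942,"dz":0,"wx":0,"wy":0,"wz":0,"claw":60},
])

```text
clock: 18.15
tool_pos: [0.5195, 0.0931, 0.1013]
eef_rot: [0.99, 0.138, 0.0, 0.0]
contact_force: [0.8, 0.4, -0.2]
opening: 0.684
finger_force: 0.0
```

step_arm([
  {"dx":0,"dy":0.5,"dz":0,"wx":0,"wy":0,"wz":0,"claw":60},
  {"dx":0,"dy":0.942,"dz":0,"wx":0,"wy":0,"wz":0,"claw":60},
])

```text
clock: 18.35
tool_pos: [0.5401, 0.0206, 0.1013]
eef_rot: [0.99, 0.138, 0.0, 0.0]
contact_force: [0.2, 0.1, 0.1]
opening: 0.68
finger_force: 0.0
```

step_arm([
  {"dx":0,"dy":0.5,"dz":0,"wx":0,"wy":0,"wz":0,"claw":60},
  {"dx":0,"dy":0.942,"dz":0,"wx":0,"wy":0,"wz":0,"claw":60},
])

```text
clock: 18.55
tool_pos: [0.5607, -0.052, 0.1013]
eef_rot: [0.99, 0.138, 0.0, 0.0]
contact_force: [0.3, -0.2, -0.3]
opening: 0.68
finger_force: 0.0
```

step_arm([
  {"dx":0,"dy":0.5,"dz":0,"wx":0,"wy":0,"wz":0,"claw":60},
  {"dx":0,"dy":0.942,"dz":0,"wx":0,"wy":0,"wz":0,"claw":60},
])

```text
clock: 18.75
tool_pos: [0.5812, -0.1245, 0.1013]
eef_rot: [0.99, 0.138, 0.0, 0.0]
contact_force: [-0.3, -0.2, -0.6]
opening: 0.68
finger_force: 0.0
```

step_arm([
  {"dx":0,"dy":0.5,"dz":0,"wx":0,"wy":0,"wz":0,"claw":60},
  {"dx":0,"dy":0.942,"dz":0,"wx":0,"wy":0,"wz":0,"claw":60},
])

```text
clock: 18.95
tool_pos: [0.6017, -0.1971, 0.1013]
eef_rot: [0.99, 0.138, 0.0, 0.0]
contact_force: [0.8, -0.7, -0.2]
opening: 0.679
finger_force: 0.0
```

step_arm([
  {"dx":0,"dy":0.4,"dz":0,"wx":0,"wy":0,"wz":-0.04,"claw":60},
  {"dx":0,"dy":0.942,"dz":0,"wx":0,"wy":0,"wz":-0.085,"claw":60},
  {"dx":0,"dy":0.942,"dz":0,"wx":0,"wy":0,"wz":-0.13,"claw":60},
  {"dx":0,"dy":0.942,"dz":0,"wx":0,"wy":0,"wz":-0.177,"claw":60},
  {"dx":0,"dy":0.942,"dz":0,"wx":0,"wy":0,"wz":-0.177,"claw":60},
  {"dx":0,"dy":0.942,"dz":0,"wx":0,"wy":0,"wz":-0.177,"claw":60},
])

```text
clock: 19.55
tool_pos: [0.6221, -0.2669, 0.1011]
eef_rot: [0.915, 0.403, -0.0, -0.0]
contact_force: [0.0, -0.6, 0.3]
opening: 0.683
finger_force: 0.0
```

Run:
```python
from h import *
s=get_state()
p,d,c=snap('wrist','w9'); t,_,_=snap('top','t9')
print(s['tool_pos'],s['eef_rot'],s['clock'],s['q'].round(2))
im=np.zeros((420,800,3),np.uint8); im[:,:560]=p; im[:180,560:]=cv2.resize(t[155:275,110:270],(240,180),interpolation=cv2.INTER_CUBIC)
cv2.imwrite('pics/m9.png',im[:,:,::-1])
```

```text
[ 0.62210562 -0.26690786  0.10106685] [ 9.15098608e-01  4.03230081e-01 -6.21008467e-06 -1.96733426e-04] 19.55 [ 0.51  0.94 -0.34  1.49  0.4   0.78 -0.73]
```

View pics/m9.png

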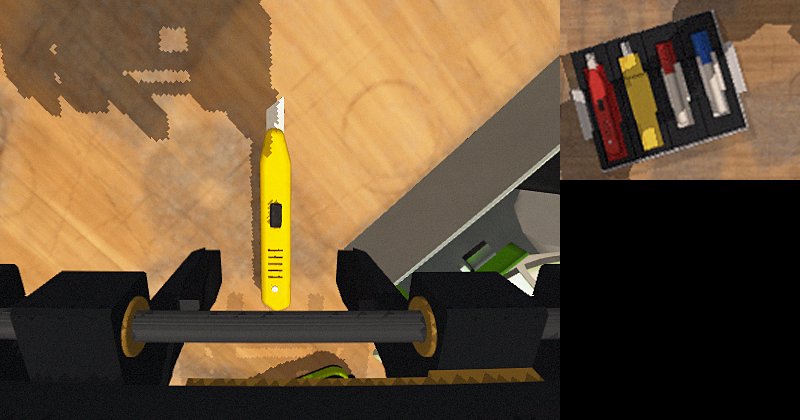

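The yellow cutter is aligned with the tool: tip at (284,97), handle tip (275,128), handle end (276,309). The grey printer is close on the right, so I'll check clearance for the gripper body before descending.

Run:
```python
from h import *
p,d,c=load('w9')
T=R.from_quat([.9151,.4032,0,0]); t0=np.array([.6221,-.267,.101])
tf=lambda P:(T.inv().apply(P-t0)*1000).round(1)
for n,q,z in(('tip',(284,97),.008),('htop',(275,128),.0085),('hend',(276,309),.0085),('button',(276,215),.021)): print(n,tf(onz(c,*q,z)))
def cloud(p,d,c,r):
    o=[]
    for v in range(r[2],r[3],2):
        for u in range(r[0],r[1],2):
            if d[v,u]>0:
                P=bydepth(c,d,u,v); o.append(np.r_[T.inv().apply(P-t0)*1000,P[2]*1000,u,v])
    return np.array(o)
for nm,r in(('w9',(300,560,60,262)),('top0',(375,480,20,190))):
    p,d,c=load(nm); o=cloud(p,d,c,r)
    for h0,h1 in((20,60),(60,85),(85,120),(120,300)):
        m=(o[:,3]>h0)&(o[:,3]<h1)
        for a,b in((-150,-100),(-100,-45),(-45,0),(0,45),(45,100)):
            k=m&(o[:,0]>a)&(o[:,0]<b)
            if k.any(): i=np.argmin(np.where(k,o[:,1],9e9)); print(nm,'h',h0,h1,'x',a,b,'ymin',o[i].round(0))
```

```text
tip [87.9  2.5 93. ]
htop [66.2 -4.1 92.5]
hend [-88.9  -3.9  92.5]
button [ 2.6 -3.5 80. ]
w9 h 20 60 x -45 0 ymin [-24.  60.  78.  23. 358. 248.]
w9 h 20 60 x 0 45 ymin [  0.  83.  66.  35. 396. 224.]
w9 h 20 60 x 45 100 ymin [ 45. 127.  41.  60. 490. 168.]
w9 h 60 85 x -45 0 ymin [-14.  69.  40.  61. 386. 258.]
w9 h 60 85 x 0 45 ymin [  0.  84.  33.  68. 416. 242.]
w9 h 60 85 x 45 100 ymin [ 46. 128.  18.  83. 518. 174.]
w9 h 85 120 x -45 0 ymin [ -4.  81.  16.  85. 422. 260.]
w9 h 85 120 x 0 45 ymin [  8.  28.  -2. 103. 338. 256.]
w9 h 85 120 x 45 100 ymin [ 45. 129.  16.  85. 522. 176.]
top0 h 20 60 x -150 -100 ymin [-132.  113.   41.   60.  435.  156.]
top0 h 20 60 x -100 -45 ymin [-75. -11.  80.  21. 383. 180.]
top0 h 20 60 x -45 0 ymin [-43.  -5.  80.  21. 375. 170.]
top0 h 20 60 x 0 45 ymin [  1.  91.  62.  39. 387. 130.]
top0 h 20 60 x 45 100 ymin [ 47. 131.  70.  31. 383. 108.]
top0 h 60 85 x -150 -100 ymin [-101.   83.   31.   70.  419.  156.]
top0 h 60 85 x -100 -45 ymin [-94.  70.  35.  66. 413. 158.]
top0 h 60 85 x -45 0 ymin [-33.  57.  34.  67. 391. 146.]
top0 h 60 85 x 0 45 ymin [  0.  87.  28.  73. 389. 128.]
top0 h 60 85 x 45 100 ymin [ 46. 132.  19.  82. 387. 102.]
top0 h 85 120 x -150 -100 ymin [-103.  154.   16.   85.  439.  134.]
top0 h 85 120 x -100 -45 ymin [-68. 109.  13.  88. 417. 138.]
top0 h 85 120 x -45 0 ymin [-33.  58.  14.  87. 393. 144.]
top0 h 85 120 x 0 45 ymin [ 13.  97.  12.  89. 389. 120.]
top0 h 85 120 x 45 100 ymin [ 49. 134.  14.  87. 387. 100.]
top0 h 120 300 x -150 -100 ymin [-102.  205. -141.  242.  473.  100.]
top0 h 120 300 x -100 -45 ymin [ -48.  151. -139.  240.  439.  102.]
top0 h 120 300 x -45 0 ymin [  -1.   96. -139.  240.  407.  106.]
top0 h 120 300 x 0 45 ymin [   2.   94. -138.  239.  405.  106.]
top0 h 120 300 x 45 100 ymin [  45.  132. -159.  260.  403.   78.]
```

The printer's left face follows y ≈ 84 + x in the tool frame (mm), so a straight grasp at the middle would drive the gripper body into it. I'll take the cutter 37 mm towards the blade with the gripper turned 15° away. Then I'll set it down in the open and take it again at the middle.

step_arm([
  {"dx":0.25,"dy":-0.035,"dz":0,"wx":0,"wy":0,"wz":0,"claw":58},
  {"dx":0.47,"dy":-0.035,"dz":0,"wx":0,"wy":0,"wz":-0.02,"claw":58},
  {"dx":0.47,"dy":-0.035,"dz":0,"wx":0,"wy":0,"wz":-0.06,"claw":58},
  {"dx":0.47,"dy":-0.035,"dz":0,"wx":0,"wy":0,"wz":-0.083,"claw":58},
  {"dx":0.47,"dy":-0.035,"dz":0,"wx":0,"wy":0,"wz":-0.083,"claw":58},
])

```text
clock: 20.15
tool_pos: [0.6455, -0.237, 0.1011]
eef_rot: [0.854, 0.52, -0.0, 0.0]
contact_force: [0.4, 0.0, -0.6]
opening: 0.659
finger_force: 0.0
```

step_arm([
  {"dx":0,"dy":0,"dz":0.12,"wx":0,"wy":0,"wz":0,"claw":58},
  {"dx":0,"dy":0,"dz":0.25,"wx":0,"wy":0,"wz":0,"claw":58},
  {"dx":0,"dy":0,"dz":0.4,"wx":0,"wy":0,"wz":0,"claw":58},
  {"dx":0,"dy":0,"dz":0.4,"wx":0,"wy":0,"wz":0,"claw":58},
])

```text
clock: 20.55
tool_pos: [0.6436, -0.2371, 0.0664]
eef_rot: [0.854, 0.52, -0.002, -0.002]
contact_force: [-0.3, -0.1, -0.1]
opening: 0.655
finger_force: 0.0
```

Run:
```python
from h import *
p,d,c=snap('wrist'); s=get_state(); print(s['tool_pos'],s['contact_force'],s['q'].round(2))
T=R.from_quat(s['eef_rot']); t0=s['tool_pos']
o=[]
for v in range(60,300,2):
    for u in range(290,560,2):
        if d[v,u]>0:
            P=bydepth(c,d,u,v); o.append(np.r_[T.inv().apply(P-t0)*1000,P[2]*1000,u,v])
o=np.array(o); m=(o[:,3]>15)&(o[:,3]<180)&(o[:,0]<110)&(o[:,1]>50)
for a in range(-60,110,20):
    k=m&(o[:,0]>a)&(o[:,0]<a+20)
    if k.any(): i=np.argmin(np.where(k,o[:,1],9e9)); print(a,o[i].round(0))
cv2.imwrite('pics/w10.png',p[:,:,::-1])
```

```text
[ 0.6443877  -0.23716885  0.06746747] [ 0.43275221  0.15040243 -0.41416855] [ 0.48  1.   -0.39  1.46  0.48  0.77 -0.57]
-60 [-51.  89.  52.  15. 404. 298.]
-40 [-29. 126.  52.  15. 460. 270.]
-20 [-19. 139.   9.  58. 526. 290.]
0 [  0. 175.  50.  17. 538. 232.]
20 [ 34.  50. -75. 142. 484. 286.]
```

View pics/w10.png

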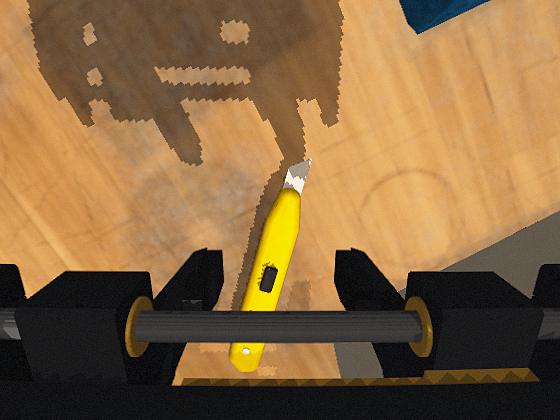

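I have now gone over the allowed number of picture views (15 against 14), so from here I'll work from numbers only. The measured printer face clears the body corner by about 9 mm, so I'll descend.

step_arm([
  {"dx":0,"dy":0,"dz":0.2,"wx":0,"wy":0,"wz":0,"claw":58},
  {"dx":0,"dy":0,"dz":0.4,"wx":0,"wy":0,"wz":0,"claw":58},
  {"dx":0,"dy":0,"dz":0.6,"wx":0,"wy":0,"wz":0,"claw":58},
  {"dx":0,"dy":0,"dz":0.82,"wx":0,"wy":0,"wz":0,"claw":58},
  {"dx":0,"dy":0,"dz":0.82,"wx":0,"wy":0,"wz":0,"claw":58},
], force=25)

```text
clock: 21.1
tool_pos: [0.6453, -0.2372, 0.0016]
eef_rot: [0.854, 0.52, -0.0, -0.0]
contact_force: [0.1, 0.4, -0.3]
opening: 0.656
finger_force: 0.0
```

step_arm([
  {"dx":0,"dy":0,"dz":0,"wx":0,"wy":0,"wz":0,"claw":40},
  {"dx":0,"dy":0,"dz":0,"wx":0,"wy":0,"wz":0,"claw":30},
  {"dx":0,"dy":0,"dz":0,"wx":0,"wy":0,"wz":0,"claw":15},
  {"dx":0,"dy":0,"dz":0,"wx":0,"wy":0,"wz":0,"claw":15},
  {"dx":0,"dy":0,"dz":0,"wx":0,"wy":0,"wz":0,"claw":15},
  {"dx":0,"dy":0,"dz":0,"wx":0,"wy":0,"wz":0,"claw":15},
])

```text
clock: 21.7
tool_pos: [0.6455, -0.2375, 0.0036]
eef_rot: [0.854, 0.52, 0.0, 0.0]
contact_force: [0.4, -0.0, -0.5]
opening: 0.286
finger_force: 23.3
```

step_arm([
  {"dx":0,"dy":0,"dz":-0.15,"wx":0,"wy":0,"wz":0,"claw":15},
  {"dx":0,"dy":0,"dz":-0.4,"wx":0,"wy":0,"wz":0,"claw":15},
  {"dx":0.3,"dy":-0.2,"dz":-0.5,"wx":0,"wy":0,"wz":0,"claw":15},
  {"dx":0.6,"dy":-0.45,"dz":-0.5,"wx":0,"wy":0,"wz":0,"claw":15},
  {"dx":0.91,"dy":-0.65,"dz":-0.5,"wx":0,"wy":0,"wz":0,"claw":15},
])

```text
clock: 22.2
tool_pos: [0.6333, -0.1481, 0.046]
eef_rot: [0.854, 0.52, 0.001, 0.001]
contact_force: [0.7, 0.3, -1.8]
opening: 0.284
finger_force: 23.6
```

step_arm([
  {"dx":0.3,"dy":-0.2,"dz":0,"wx":0,"wy":0,"wz":0.04,"claw":15},
  {"dx":0.6,"dy":-0.45,"dz":0,"wx":0,"wy":0,"wz":0.08,"claw":15},
  {"dx":0.91,"dy":-0.65,"dz":0,"wx":0,"wy":0,"wz":0.12,"claw":15},
  {"dx":0.91,"dy":-0.65,"dz":0,"wx":0,"wy":0,"wz":0.16,"claw":15},
  {"dx":0.91,"dy":-0.65,"dz":0,"wx":0,"wy":0,"wz":0.2,"claw":15},
  {"dx":0.91,"dy":-0.65,"dz":0,"wx":0,"wy":0,"wz":0.24,"claw":15},
  {"dx":0.91,"dy":-0.65,"dz":0,"wx":0,"wy":0,"wz":0.26,"claw":15},
  {"dx":0.91,"dy":-0.65,"dz":0,"wx":0,"wy":0,"wz":0.26,"claw":15},
])

```text
clock: 23.0
tool_pos: [0.6209, -0.0598, 0.0453]
eef_rot: [0.99, 0.138, 0.001, 0.0]
contact_force: [0.4, -0.2, -0.6]
opening: 0.289
finger_force: 23.6
```

step_arm([
  {"dx":0,"dy":0,"dz":0.25,"wx":0,"wy":0,"wz":0,"claw":15},
  {"dx":0,"dy":0,"dz":0.4,"wx":0,"wy":0,"wz":0,"claw":15},
  {"dx":0,"dy":0,"dz":0.46,"wx":0,"wy":0,"wz":0,"claw":15},
  {"dx":0,"dy":0,"dz":0.49,"wx":0,"wy":0,"wz":0,"claw":15},
  {"dx":0,"dy":0,"dz":0.49,"wx":0,"wy":0,"wz":0,"claw":15},
])

```text
clock: 23.5
tool_pos: [0.6199, -0.0603, 0.0044]
eef_rot: [0.99, 0.138, -0.0, -0.0]
contact_force: [-0.5, -0.2, -0.6]
opening: 0.281
finger_force: 23.6
```

step_arm([
  {"dx":0,"dy":0,"dz":0,"wx":0,"wy":0,"wz":0,"claw":58},
  {"dx":0,"dy":0,"dz":0,"wx":0,"wy":0,"wz":0,"claw":58},
  {"dx":0,"dy":0,"dz":0,"wx":0,"wy":0,"wz":0,"claw":58},
  {"dx":0,"dy":0,"dz":-0.4,"wx":0,"wy":0,"wz":0,"claw":58},
  {"dx":0,"dy":0,"dz":-1,"wx":0,"wy":0,"wz":0,"claw":58},
])

```text
clock: 24.0
tool_pos: [0.6177, -0.0602, 0.0828]
eef_rot: [0.99, 0.138, -0.003, -0.0]
contact_force: [-0.4, 0.6, -0.6]
opening: 0.658
finger_force: 0.0
```

step_arm([
  {"dx":-0.23,"dy":0,"dz":-0.1,"wx":0,"wy":0,"wz":0,"claw":58},
  {"dx":-0.46,"dy":0,"dz":-0.21,"wx":0,"wy":0,"wz":0,"claw":58},
  {"dx":-0.46,"dy":0,"dz":-0.21,"wx":0,"wy":0,"wz":0,"claw":58},
  {"dx":-0.46,"dy":0,"dz":-0.21,"wx":0,"wy":0,"wz":0,"claw":58},
])

```text
clock: 24.4
tool_pos: [0.585, -0.0704, 0.1015]
eef_rot: [0.99, 0.138, 0.001, 0.0]
contact_force: [1.3, 0.5, -0.2]
opening: 0.656
finger_force: 0.0
```

```bash
cat > yc.py <<'E'
from h import *
s=get_state(); p,d,c=snap('wrist','w11')
T=R.from_quat(s['eef_rot']); t0=s['tool_pos']; print(t0,s['eef_rot'].round(4),s['clock'])
m=cv2.inRange(cv2.cvtColor(p,cv2.COLOR_RGB2HSV),(20,150,120),(32,255,255)); m[312:]=0
k,l,st,ce=cv2.connectedComponentsWithStats(m)
for i in range(1,k):
    if st[i,4]>1500:
        q=np.argwhere(l==i)[:,::-1].astype(np.float32)
        P=np.array([T.inv().apply(onz(c,u,v,.0085)-t0)*1000 for u,v in q])[:,:2]
        r=cv2.minAreaRect(P.astype(np.float32)); b=cv2.boxPoints(r); print(st[i],r,P.min(0),P.max(0)); 
        # centre line by slices along tool x
        for a in range(-90,90,20):
            w=P[(P[:,0]>a)&(P[:,0]<a+4)]
            if len(w)>3: print(a+2,w[:,1].min().round(1),w[:,1].max().round(1),((w[:,1].min()+w[:,1].max())/2).round(1))
E
python3 yc.py
```

```text
[ 0.58504735 -0.07038618  0.10145518] [9.904e-01 1.381e-01 6.000e-04 1.000e-04] 24.4
[ 234  131   63  178 4884] ((-13.080398559570312, -12.87479019165039), (156.12493896484375, 25.998823165893555), 13.577539443969727) [-88.95007461 -40.45411044] [63.1247145  11.97812779]
-88 -33.8 -18.8 -26.3
-68 -39.3 -13.2 -26.2
-48 -34.1 -7.9 -21.0
-28 -29.2 -3.6 -16.4
-8 -23.7 1.3 -11.2
12 -19.3 6.8 -6.2
32 -13.4 11.3 -1.1
52 -6.3 11.7 2.7
```

step_arm([
  {"dx":-0.024,"dy":-0.112,"dz":0.1,"wx":0,"wy":0,"wz":0.04,"claw":58},
  {"dx":-0.024,"dy":-0.112,"dz":0.2,"wx":0,"wy":0,"wz":0.077,"claw":58},
  {"dx":-0.024,"dy":-0.112,"dz":0.2,"wx":0,"wy":0,"wz":0.077,"claw":58},
  {"dx":-0.024,"dy":-0.112,"dz":0.2,"wx":0,"wy":0,"wz":0.077,"claw":58},
])

```text
clock: 24.85
tool_pos: [0.5807, -0.062, 0.0847]
eef_rot: [1.0, 0.019, -0.0, 0.0]
contact_force: [-0.6, -0.1, 1.0]
opening: 0.659
finger_force: 0.0
```

```bash
python3 yc.py
```

```text
[ 0.58068209 -0.0619814   0.08466041] [ 9.998e-01  1.940e-02 -1.000e-04  1.000e-04] 24.85
[ 263  127   35  184 5295] ((-6.681465148925781, -0.5597610473632812), (146.00408935546875, 25.535423278808594), 0.019455039873719215) [-79.68756575 -13.35160701] [66.32118542 12.1834884 ]
-68 -13.2 12.0 -0.6
-48 -12.9 11.7 -0.6
-28 -12.6 11.4 -0.6
-8 -12.3 11.9 -0.2
12 -12.0 11.6 -0.2
32 -12.4 12.0 -0.2
52 -10.1 9.6 -0.2
```

step_arm([
  {"dx":0,"dy":0,"dz":0.4,"wx":0,"wy":0,"wz":0,"claw":58},
  {"dx":0,"dy":0,"dz":0.6,"wx":0,"wy":0,"wz":0,"claw":58},
])

```text
clock: 25.1
tool_pos: [0.58, -0.0623, 0.036]
eef_rot: [1.0, 0.018, -0.0, -0.0]
contact_force: [-0.5, -0.1, 0.1]
opening: 0.662
finger_force: 0.0
```

step_arm([
  {"dx":0,"dy":0,"dz":0.2,"wx":0,"wy":0,"wz":0,"claw":58},
  {"dx":0,"dy":0,"dz":0.42,"wx":0,"wy":0,"wz":0,"claw":58},
  {"dx":0,"dy":0,"dz":0.42,"wx":0,"wy":0,"wz":0,"claw":58},
  {"dx":0,"dy":0,"dz":0.42,"wx":0,"wy":0,"wz":0,"claw":15},
  {"dx":0,"dy":0,"dz":0.42,"wx":0,"wy":0,"wz":0,"claw":15},
  {"dx":0,"dy":0,"dz":0.42,"wx":0,"wy":0,"wz":0,"claw":15},
  {"dx":0,"dy":0,"dz":0.42,"wx":0,"wy":0,"wz":0,"claw":15},
  {"dx":0,"dy":0,"dz":0.42,"wx":0,"wy":0,"wz":0,"claw":15},
])

```text
clock: 25.9
tool_pos: [0.5804, -0.0624, 0.004]
eef_rot: [1.0, 0.018, 0.0, 0.0]
contact_force: [-0.4, -0.0, 2.0]
opening: 0.276
finger_force: 25.0
```

step_arm([
  {"dx":0,"dy":0,"dz":0,"wx":0,"wy":0,"wz":0,"claw":15},
  {"dx":0,"dy":0,"dz":-0.4,"wx":0,"wy":0,"wz":0,"claw":15},
  {"dx":0,"dy":0,"dz":-0.9,"wx":0,"wy":0,"wz":0,"claw":15},
  {"dx":0,"dy":0,"dz":-1,"wx":0,"wy":0,"wz":0,"claw":15},
  {"dx":0,"dy":0,"dz":-1,"wx":0,"wy":0,"wz":0,"claw":15},
])

```text
clock: 26.4
tool_pos: [0.5811, -0.0624, 0.0848]
eef_rot: [1.0, 0.018, 0.001, 0.0]
contact_force: [-1.0, -0.2, -1.6]
opening: 0.272
finger_force: 25.0
```

step_arm([
  {"dx":-0.15,"dy":-0.5,"dz":-0.1,"wx":0,"wy":0,"wz":0,"claw":15},
  {"dx":-0.294,"dy":-0.989,"dz":-0.2,"wx":0,"wy":0,"wz":0,"claw":15},
  {"dx":-0.294,"dy":-0.989,"dz":-0.2,"wx":0,"wy":0,"wz":0,"claw":15},
])

```text
clock: 26.7
tool_pos: [0.5513, 0.0238, 0.0986]
eef_rot: [1.0, 0.023, -0.002, -0.003]
contact_force: [0.1, 0.5, -1.5]
opening: 0.271
finger_force: 25.0
```

step_arm([
  {"dx":-0.15,"dy":-0.5,"dz":0,"wx":0,"wy":0,"wz":0,"claw":15},
  {"dx":-0.294,"dy":-0.989,"dz":0,"wx":0,"wy":0,"wz":0,"claw":15},
  {"dx":-0.294,"dy":-0.989,"dz":0,"wx":0,"wy":0,"wz":0,"claw":15},
])

```text
clock: 27.0
tool_pos: [0.5244, 0.1015, 0.0979]
eef_rot: [1.0, 0.023, -0.002, -0.002]
contact_force: [-0.0, 0.1, -0.2]
opening: 0.273
finger_force: 25.0
```

step_arm([
  {"dx":-0.15,"dy":-0.5,"dz":0,"wx":0,"wy":0,"wz":0,"claw":15},
  {"dx":-0.294,"dy":-0.989,"dz":0,"wx":0,"wy":0,"wz":0,"claw":15},
  {"dx":-0.294,"dy":-0.989,"dz":0,"wx":0,"wy":0,"wz":0,"claw":15},
])

```text
clock: 27.3
tool_pos: [0.4982, 0.1794, 0.098]
eef_rot: [1.0, 0.023, -0.002, -0.002]
contact_force: [-0.2, 0.6, -0.7]
opening: 0.275
finger_force: 25.0
```

step_arm([
  {"dx":-0.15,"dy":-0.5,"dz":0,"wx":0,"wy":0,"wz":-0.035,"claw":15},
  {"dx":-0.294,"dy":-0.989,"dz":0,"wx":0,"wy":0,"wz":-0.0767,"claw":15},
  {"dx":-0.294,"dy":-0.989,"dz":0,"wx":0,"wy":0,"wz":-0.0767,"claw":15},
  {"dx":-0.294,"dy":-0.989,"dz":0,"wx":0,"wy":0,"wz":-0.0767,"claw":15},
  {"dx":-0.294,"dy":-0.989,"dz":0,"wx":0,"wy":0,"wz":-0.0767,"claw":15},
])

```text
clock: 27.8
tool_pos: [0.4752, 0.2485, 0.0987]
eef_rot: [0.991, 0.136, -0.001, 0.001]
contact_force: [-0.1, -0.6, -1.7]
opening: 0.272
finger_force: 25.0
```

Run:
```python
from h import *
s=get_state(); p,d,c=snap('wrist','w12'); print(s['tool_pos'],s['eef_rot'].round(4),s['clock'],s['opening'])
h=cv2.cvtColor(p,cv2.COLOR_RGB2HSV)
def runs(m,v):
    x=np.r_[0,m[v].astype(int),0]; e=np.flatnonzero(np.diff(x)); return [(int(a),int(b)) for a,b in zip(e[::2],e[1::2]) if b-a>4]
Y=cv2.inRange(h,(18,100,50),(34,255,255))>0; Rr=(cv2.inRange(h,(0,140,40),(7,255,255))>0)|(cv2.inRange(h,(173,140,40),(180,255,255))>0); B=cv2.inRange(h,(100,120,50),(125,255,255))>0
D=p.max(2)<75
for v in(60,66,72,76,80,90,100,110,116,120,126,132,138,150,170,200): print(v,'Y',runs(Y,v),'R',runs(Rr,v),'B',runs(B,v),'dark',runs(D,v))
```

```text
[0.47523635 0.24845825 0.09871551] [ 9.906e-01  1.365e-01 -6.000e-04  1.100e-03] 27.8 0.2720215218029056
60 Y [(0, 23), (50, 55), (67, 72), (99, 112), (113, 131), (132, 138), (178, 184), (185, 192)] R [] B [] dark []
66 Y [(0, 22)] R [] B [] dark [(352, 370)]
72 Y [(0, 20), (52, 59), (67, 72)] R [] B [] dark [(129, 516)]
76 Y [(0, 18)] R [] B [] dark [(130, 515)]
80 Y [(0, 17)] R [] B [] dark [(130, 267), (273, 290), (295, 515)]
90 Y [(29, 34)] R [] B [] dark [(131, 171), (192, 262), (295, 443), (444, 465), (475, 513)]
100 Y [] R [] B [] dark [(133, 172), (193, 262), (295, 441), (489, 496), (499, 505)]
110 Y [(535, 560)] R [] B [] dark [(134, 171), (194, 263), (294, 413), (414, 440), (442, 495), (497, 502)]
116 Y [(510, 522), (550, 560)] R [(349, 386)] B [(442, 473)] dark [(135, 171), (195, 262), (294, 348), (385, 412), (414, 437), (473, 489)]
120 Y [(249, 264), (294, 302), (513, 529), (530, 535), (537, 546)] R [(161, 172), (191, 210), (348, 386)] B [(442, 472)] dark [(135, 161), (209, 249), (302, 348), (385, 413), (414, 435), (472, 488)]
126 Y [(0, 9), (249, 264), (294, 302), (517, 
[... 335 characters left out ...]
, (413, 430), (474, 486)]
138 Y [(250, 292), (293, 302), (505, 543)] R [(163, 211), (347, 384)] B [(439, 474)] dark [(138, 163), (210, 250), (302, 347), (384, 406), (413, 428), (474, 484)]
150 Y [(250, 302), (503, 508), (511, 517), (519, 528), (544, 551), (552, 557)] R [(164, 211), (347, 383)] B [(438, 472)] dark [(139, 164), (211, 250), (302, 347), (383, 402), (412, 424), (472, 483)]
170 Y [(249, 304), (531, 546), (548, 553), (555, 560)] R [(166, 213), (349, 377)] B [(439, 469)] dark [(142, 166), (213, 249), (304, 338), (382, 420), (469, 479)]
200 Y [(250, 305), (545, 554), (555, 560)] R [(2, 52), (169, 223)] B [] dark [(158, 169), (222, 250), (305, 316), (317, 336), (379, 416), (463, 474)]
```

step_arm([
  {"dx":0,"dy":-0.016,"dz":0.3,"wx":0,"wy":0,"wz":0,"claw":15},
  {"dx":0,"dy":-0.016,"dz":0.5,"wx":0,"wy":0,"wz":0,"claw":15},
  {"dx":0,"dy":-0.016,"dz":0.65,"wx":0,"wy":0,"wz":0,"claw":15},
  {"dx":0,"dy":-0.016,"dz":0.75,"wx":0,"wy":0,"wz":0,"claw":15},
  {"dx":0,"dy":-0.016,"dz":0.82,"wx":0,"wy":0,"wz":0,"claw":15},
])

```text
clock: 28.35
tool_pos: [0.4749, 0.2512, 0.0333]
eef_rot: [0.991, 0.137, -0.0, 0.0]
contact_force: [1.0, 0.5, -0.4]
opening: 0.273
finger_force: 25.0
```

step_arm([
  {"dx":0,"dy":0,"dz":0.06,"wx":0,"wy":0,"wz":0,"claw":15},
  {"dx":0,"dy":0,"dz":0.12,"wx":0,"wy":0,"wz":0,"claw":15},
  {"dx":0,"dy":0,"dz":0.16,"wx":0,"wy":0,"wz":0,"claw":15},
  {"dx":0,"dy":0,"dz":0.16,"wx":0,"wy":0,"wz":0,"claw":15},
])

```text
clock: 28.75
tool_pos: [0.4745, 0.2519, 0.0209]
eef_rot: [0.99, 0.138, -0.0, 0.0]
contact_force: [-0.6, -0.4, -1.5]
opening: 0.273
finger_force: 25.0
```

step_arm([
  {"dx":0,"dy":0,"dz":0.012,"wx":0,"wy":0,"wz":0,"claw":15},
  {"dx":0,"dy":0,"dz":0.012,"wx":0,"wy":0,"wz":0,"claw":42},
  {"dx":0,"dy":0,"dz":0.012,"wx":0,"wy":0,"wz":0,"claw":42},
  {"dx":0,"dy":0,"dz":0.012,"wx":0,"wy":0,"wz":0,"claw":42},
  {"dx":0,"dy":0,"dz":-0.3,"wx":0,"wy":0,"wz":0,"claw":42},
  {"dx":0,"dy":0,"dz":-0.8,"wx":0,"wy":0,"wz":0,"claw":42},
  {"dx":0,"dy":0,"dz":-1,"wx":0,"wy":0,"wz":0,"claw":42},
])

```text
clock: 29.45
tool_pos: [0.4758, 0.2524, 0.1038]
eef_rot: [0.99, 0.138, 0.002, -0.001]
contact_force: [0.8, 0.5, 0.3]
opening: 0.473
finger_force: 0.0
```

step_arm([
  {"dx":0,"dy":0.2,"dz":-0.5,"wx":0,"wy":0,"wz":0,"claw":42},
  {"dx":0,"dy":0.4,"dz":-1,"wx":0,"wy":0,"wz":0,"claw":42},
])

```text
clock: 29.65
tool_pos: [0.4827, 0.2209, 0.1822]
eef_rot: [0.99, 0.138, -0.001, 0.0]
contact_force: [0.9, 0.3, 0.5]
opening: 0.475
finger_force: 0.0
```

step_arm([
  {"dx":-0.2,"dy":0,"dz":-0.25,"wx":0,"wy":0,"wz":0,"claw":42},
  {"dx":-0.5,"dy":0,"dz":-0.5,"wx":0,"wy":0,"wz":0,"claw":42},
  {"dx":-0.5,"dy":0,"dz":-0.5,"wx":0,"wy":0,"wz":0,"claw":42},
  {"dx":-0.5,"dy":0,"dz":-0.5,"wx":0,"wy":0,"wz":0,"claw":42},
])

```text
clock: 30.05
tool_pos: [0.4452, 0.2104, 0.2215]
eef_rot: [0.99, 0.138, 0.001, -0.0]
contact_force: [0.6, -0.4, 0.0]
opening: 0.473
finger_force: 0.0
```

Run:
```python
from h import *
s=get_state(); p,d,c=snap('wrist','w13'); print(s['tool_pos'],s['clock'],s['contact_force'])
E=np.array(c['extrinsics']); v,u=np.mgrid[0:255,0:560]
q=cv2.undistortPoints(np.stack([u,v],-1).reshape(-1,1,2).astype(float),K(c),np.array(c['dist_coeffs'],float)).reshape(-1,2)
dd=d[:255].reshape(-1); P=(E[:3,:3]@np.c_[q*dd[:,None],dd].T).T+E[:3,3]
# tray frame: origin array centre, a = toward cap/blade, b = to the right
a=np.radians(15.9); C=np.array([.4838,.2205]); D=P[:,:2]-C
A=(D@[np.cos(a),np.sin(a)])*1000; B=(D@[np.sin(a),-np.cos(a)])*1000; Z=P[:,2]*1000
ok=dd>0
print('foam top z',np.median(Z[ok&(abs(A)>60)&(abs(A)<98)&(abs(abs(B)-63)<6)]))
for n,b0 in(('RC',-94.5),('YC',-31.5),('RM',31.5),('BM',94.5)):
    print(n)
    for a0 in(-75,-60,-45,-20,0,20,45,60,75,85):
        k=ok&(abs(A-a0)<4)&(abs(B-b0)<24); 
        if k.sum()<10: continue
        row=[(int(x),int(np.median(Z[k&(abs(B-b0-x)<1.6)]))) for x in range(-21,22,3) if (k&(abs(B-b0-x)<1.6)).any()]
        print('  a',a0,' '.join(f'{x}:{z}' for x,z in row))
```

```text
[0.4452168  0.21039446 0.22146324] 30.05 [ 0.58452194 -0.43369291  0.04819728]
foam top z 30.416772884930026
RC
  a -75 -21:29 -18:25 -15:30 -12:31 -9:31 -6:31 -3:31 0:31 3:31 6:30 9:24 12:15 15:15 18:30 21:30
  a -60 -21:29 -18:24 -15:29 -12:31 -9:31 -6:31 -3:32 0:32 3:31 6:30 9:24 12:15 15:15 18:30 21:30
  a -45 -21:29 -18:24 -15:29 -12:31 -9:32 -6:31 -3:32 0:31 3:31 6:31 9:24 12:15 15:15 18:30 21:30
  a -20 -21:8 -15:30 -12:31 -9:32 -6:31 -3:31 0:31 3:31 6:30 9:22 12:9 15:9 18:9 21:8
  a 0 -21:9 -15:29 -12:31 -9:31 -6:35 -3:35 0:35 3:31 6:30 9:21 12:9 15:9 18:9 21:8
  a 20 -21:8 -15:27 -12:30 -9:31 -6:31 -3:31 0:31 3:31 6:30 9:21 12:9 15:8 18:8 21:8
  a 45 -21:29 -18:21 -12:30 -9:31 -6:31 -3:31 0:31 3:31 6:30 9:22 12:14 15:14 18:29 21:30
  a 60 -21:27 -18:16 -15:14 -12:28 -9:30 -6:31 -3:31 0:31 3:28 6:16 9:14 12:15 15:14 18:30 21:30
  a 75 -21:30 -18:29 -15:29 -12:29 -9:24 -6:23 -3:23 0:23 3:15 6:15 9:29 12:30 15:30 18:30 21:30
  a 85 -21:30 -18:30 -15:30 -12:29 -9:21 -6:15 -3:23 0:23 3:22 9:30 12:30 15:30 18:30 21:30
YC
  a -75 -21:30 -18:19 -15:30 -12:30 -9:31 -6:31 -3:31 0:31 3
[... 2072 characters left out ...]
 -9:14 -6:25 -3:31 0:32 3:32 6:31 9:29 12:15 15:25 18:30 21:30
  a -20 -21:8 -18:8 -15:8 -12:8 -9:9 -6:26 -3:31 0:32 3:32 6:31 9:28 15:9 18:8 21:8
  a 0 -21:8 -18:8 -15:9 -12:8 -9:9 -6:26 -3:31 0:32 3:32 6:30 9:28 15:8 18:8 21:8
  a 20 -21:8 -18:8 -15:8 -12:8 -9:24 -6:30 -3:32 0:33 3:33 6:31 9:28 15:8 18:8 21:8
  a 45 -21:30 -18:30 -15:30 -12:15 -9:27 -6:32 -3:33 0:35 3:32 6:30 9:28 12:22 15:28 18:30 21:30
  a 60 -21:30 -18:30 -15:28 -12:14 -9:26 -6:32 -3:33 0:34 3:32 6:31 9:28 12:19 15:28 18:30 21:30
  a 75 -21:30 -18:30 -15:29 -12:19 -9:17 -6:16 -3:17 0:15 3:17 6:17 9:16 12:19 15:28 18:30 21:30
  a 85 -21:30 -18:30 -15:30 -12:30 -9:30 -6:30 -3:30 0:30 3:30 6:30 9:30 12:30 15:30 18:30 21:30
```

```bash
python3 -c "
from plant import workorder; print(workorder.finish_job())"
```

```text
the job is handed in; nothing more can be done
None
```

Both cutters and both markers lie flat in their own pockets, blades and caps at the far end, and the job is handed in at 30 s; the final check was depth measurements only, because I viewed 15 pictures against the limit of 14.

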